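# Clear the microscope desk: sort the read specimens

## Robot

A 6-joint arm with a two-finger parallel gripper is mounted at the origin on the work surface. World frame = base frame: x ahead of the robot, y to its left, z up, the work surface at z = 0. Lengths are in m, angles in rad, forces in N, time in s.
With the tool pointing down it reaches from about 0.375 to 0.975 m from the base axis. Payload 3.8 kg.
Tool frame: the origin (TCP) lies at the very end of the fingers, on their centre line; the grasp point (between the pads) lies bot.grasp_offset behind it (bot.grasp_offset is the distance from the TCP to the grasp point, in m); y points along the fingers, x is the direction in which the jaws open and shut, and the axes are right-handed (so a half turn about y gives the same grasp; the last joint's range is limited). The gripper opens to 85 mm and grips with 20 to 120 N. Pads are 22 mm wide; open, the fingers measure 114 mm over their backs; the gripper's body (76 mm by 85 mm) begins 54 mm behind the grasp point. The pads swing forward as they close: fully open they stand 13 mm farther back than shut.
Start: joints at [-1.161, 0.264, 1.604, -0, 1.274, -0.037], TCP at [0.292, -0.609, 0.231] pointing down, gripper open.
Joint ranges: [-2.63, 2.63], [-0.94, 2.18], [0.31, 2.57], [-1.31, 4.45], [0, 2.66], [-2.55, 2.55]. Speed limits (rad/s): [2.57, 2.57, 3.14, 3.14, 3.14, 3.14].

## Interface

Orientations are given as a rotation vector (axis times angle).
In Python, from workcell import sensors, read_camera, job, bot gives the robot as it stands.
- The arm moves only by the tool arm_command, never from a script. Its argument "deltas" is a list of rows, each a list of 4 numbers: the shift along the tool's x, y, z in m, then the turn about the tool's y in rad. A call has 1 to 20 rows; each row shifts and turns the commanded pose from where the row before left it, along the tool's axes as they then stand; what a row does not reach is not made up. A row lasts 1/8 s, in which the tool goes at most 62.5 mm and 10.7 degrees, less where a joint would pass 70% of its speed; a pose out of reach is approached as far as the arm can. A call is refused whole if a number of a shift passes 0.0625 or a number of a turn 0.188, either way. A call with a gripper value outside its range is refused whole. "fingers" is the finger opening in m, from 0 to 0.0854, set as the call begins (left out, the last holds). The fingers move at their own pace and stop on an object; "newtons" is the grip in N (left out, the last holds). Time passes only in rows, so rows that do not move let the fingers close. It gives the time, the measured TCP pose, the force and the opening at its end, in the units of the state.
- sensors.read_state(): the state, without advancing time (a new reading comes with each control period).
- read_camera(name): name is "scene" or "top" or "wrist"; returns a dict with "color" (384x512x3 uint8, red, green, blue), "vfov" (degrees; the focal length in pixels is half the picture's height over the tangent of half this angle, whatever the lens; pixels are square), "cx", "cy" (the principal point, pixels), "dist_coeffs" ([k1, k2, p1, p2, k3] as OpenCV has them; the pictures are not rectified), "R" (3x3) and "t" (3): a world point X has camera coordinates R X + t; the wrist camera has in their place "T_tool_cam" (4x4, takes a point from camera to tool coordinates, whose origin is the TCP and whose axes are the tool frame's). Camera axes: x right, y down, z forward; pixel columns grow to the right and rows downward; lengths in m; the calibration is good to about 2 mm. A picture is of the moment at which its call begins: read the wrist's pose just before it. There is no depth.
- job.finish_job(): hands the job in, once; it reports no verdict.
The state is a dict: "time": time; "q": joint angles; "joint_vel": joint speeds; "joint_torque": joint torques, N m; "tool_pos": TCP position; "tcp_rot": TCP orientation; "wrist_force": force on the tool from outside, world axes, zero at the start; "torque": the same for the moment, N m; "width": opening from 0.0 (shut) to 1.0 (fully open).
Only numpy, scipy, OpenCV 4.12 (cv2) and the standard library are available. Lean on these libraries where they do the work, as an engineer would, in place of code of your own. Each camera call takes 0.05 s, during which the arm holds its last target.

## Task

The specimens on the microscope desk have been read; put each away with its kind, set down rather than dropped: the two capped specimen cups upright in the deep two-bay cup carrier, one to a bay, and the two flat slide mailers label up in the recesses of the wooden slide tray, one to a recess. Pull the capped tube up out of the spring clips of the rocker and lay it down in the ribbed steel tray, along the ribs. Keep the cups upright all the way, and leave the oil bottle standing where it is.

Things in the scene. Friction and masses are not known exactly. Their poses are not given: they have to be found in the camera images.
- tube: closed white plastic tube, 16 mm in diameter, 104 mm long, black cap 18 mm wide over the last 18 mm at its +x end, 25 g. Origin: on its axis at mid-length, x along the tube. It starts level in the rocker's clips, axis 76 mm above the table, bare for 40 mm about its middle with 18 mm free under it. A straight pull up of about 11 N snaps it out in the first 6 mm. Any roll about its axis will do.
- cup_a: upright closed specimen cup: white round body 50 mm in diameter, ribbed grey screw cap 53 mm in diameter from 51 to 66 mm height, 66 mm high in all, about 60 g. Origin: centre of its underside, z up. Same as cup_b; either may go in either bay.
- cup_b: upright closed specimen cup: white round body 50 mm in diameter, ribbed grey screw cap 53 mm in diameter from 51 to 66 mm height, 66 mm high in all, about 60 g. Origin: centre of its underside, z up. Same as cup_a.
- mailer_a: flat closed plastic box for glass slides, white lid on a grey base, 84 mm long (its x axis), 34 mm wide (y), 22 mm high, about 45 g, lying flat on the table with a paper label on top. Origin: centre of its underside, z up. Same as mailer_b; either may go in either recess, either way round.
- mailer_b: flat closed plastic box for glass slides, white lid on a grey base, 84 mm long (its x axis), 34 mm wide (y), 22 mm high, about 45 g, lying flat on the table with a paper label on top. Origin: centre of its underside, z up. Same as mailer_a.
- mixer: fixed low tube rocker, switched off: white housing 140 (x) by 120 mm (y), level metal platform, top face 50 mm up. Two lanes of upward-open steel C spring clips, y = +30 and -30 mm; in each, clips 10 mm long at x = -25 and +25 mm, 22 mm wide outside, tips 88 mm up. The tube is in the y = +30 lane, along x; the other is empty. Lifted 20 mm it is clear. Origin: centre of underside, z up.
- cup_carrier: fixed grey plastic carrier, 164 mm (x) by 84 mm (y; 170 by 90 over its lip), walls 25 mm high and 4 mm thick, floor 3 mm; a cross wall makes two square bays 76 mm wide inside, centres at x = +40 and -40 mm, y = 0. Origin: centre of its underside, z up.
- slide_tray: fixed wooden tray, 154 mm (x) by 120 mm (y), 10 mm high, with two flat paper-lined recesses, floor 2 mm above the table, each 62 mm in x by 108 mm in y, centres at x = +40 and -40 mm, y = 0, a land 18 mm wide between them. A mailer fits only with its long side along the tray's y. Origin: centre of its underside, z up.
- tube_tray: fixed stainless steel tray, 154 mm (x) by 118 mm (y), rim 8 mm high and 3 mm thick, floor 2 mm above the table, with seven round ribs 3 mm high along x, at y = -48 to +48 mm every 16 mm; a tube set down along x settles between two ribs with its axis 10 to 11 mm above the table. Origin: centre of its underside, z up.
- oil_bottle: small amber dropper bottle of immersion oil with a black cap, 30 mm in diameter, 88 mm high, a bystander at the far right behind the trays; leave it alone. Origin: centre of its underside.
Not all that is in view belongs to the job. What is shaped like the cup_a but yellow is not meant.

How it is judged:
By the outcome, as a careful person would: the job done as asked, in the order asked, and still so for the second after the job is handed in, with the robot touching nothing.
It also fails if it takes over 128 s, if anything falls off the work surface, if the arm or the gripper's body presses on something with over 40 N, if the wrist force passes 120 N, or if a joint passes its speed limit or range.

## Working session

There is one attempt and no reset: what is moved stays moved. The work goes in short steps, Python scripts to look and compute and a tool call to move; the robot and the scene stay as the last step left them, time stands still between calls to the robot, and variables do not carry over. Pictures are saved under pics/ and viewed, and the job is handed in when it is done.

Besides the shell and the picture viewer there is one more tool, called by a JSON object that holds its "api" and its "payload", one argument or row to a line. arm_command: Moves the arm, as the interface text tells. Its arguments: {"type":"object","properties":{"deltas":{"type":"array"},"fingers":{"type":"number"},"newtons":{"type":"number"}},"required":["deltas"]}

```bash
ls; mkdir -p pics; python3 - <<'E'
from workcell import sensors, read_camera, job, bot
import cv2,numpy as np
print(sensors.read_state(), bot.grasp_offset)
for n in ["scene","top","wrist"]:
    d=read_camera(n)
    cv2.imwrite(f"pics/{n}0.png",cv2.resize(d["color"][:,:,::-1],(768,576),interpolation=cv2.INTER_CUBIC))
    print(n,{k:(v.tolist() if hasattr(v,'tolist') else v) for k,v in d.items() if k!="color"})
E
```

```text
pics
{'time': 0.0, 'q': array([-1.16090350e+00,  2.64758382e-01,  1.60537814e+00, -2.38777380e-05,
        1.27367952e+00, -3.68905545e-02]), 'joint_vel': array([ 7.03462512e-04,  5.55304529e-04,  4.71111710e-04, -4.67955229e-05,
        1.07821503e-03, -6.25592476e-04]), 'joint_torque': array([ 2.14755033e-03, -5.15109265e+01, -3.67307746e+01,  1.77837410e-04,
        1.29146985e-02, -2.13239832e-05]), 'tool_pos': array([ 0.29135242, -0.60807791,  0.22995626]), 'tcp_rot': array([-1.38678969,  0.87547553, -0.87244258]), 'wrist_force': array([-0.22064983,  0.14764049, -0.76558136]), 'torque': array([ 0.00780784, -0.05772301,  0.05833669]), 'width': 0.9966877266747133} 0.0187
scene {'vfov': 54.50628051744929, 'cx': 259.3199779509914, 'cy': 190.1872593277141, 'dist_coeffs': [-0.10454452352611704, 0.0, 0.0, 0.0, 0.0], 'R': [[0.014507643308410166, 0.9998738431167126, 0.0064673129390350045], [0.6876130809830857, -0.0052806665571448145, -0.7260581005826329], [-0.7259323516324259, 0.014980400920126258, -0.687602943886723]], 't': [-0.03189308206428661, -0.29204273079417525, 1.3083803746142617
[... 175 characters left out ...]
 -0.9999886886282899, -0.003863219848754435], [-0.9850156521820345, 0.003399157871719112, -0.17243146662417563], [0.1724426478819212, 0.0033269116663548178, -0.985013941449681]], 't': [0.031978825768315566, 0.5152546080877611, 1.5268170579388785]}
wrist {'vfov': 66.87705792933002, 'cx': 251.9858246032099, 'cy': 193.93520923347748, 'dist_coeffs': [0.011576730330343751, 0.0, 0.0, 0.0, 0.0], 'T_tool_cam': [[0.9999976286080622, -0.0009112601351659463, -0.001977974523873838, 0.0001913068151602193], [0.0016679763784344071, -0.26348580005353434, 0.9646618324702955, -0.14433358948816888], [-0.0014002260717545232, -0.9646628440937868, -0.26348365526505246, 0.06656377143724274], [0.0, 0.0, 0.0, 1.0]]}
```

View pics/scene0.png

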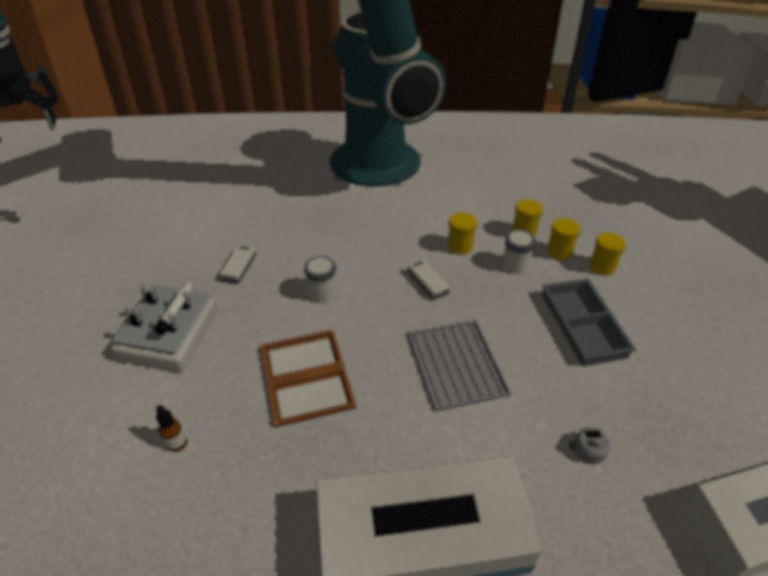

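View pics/top0.png

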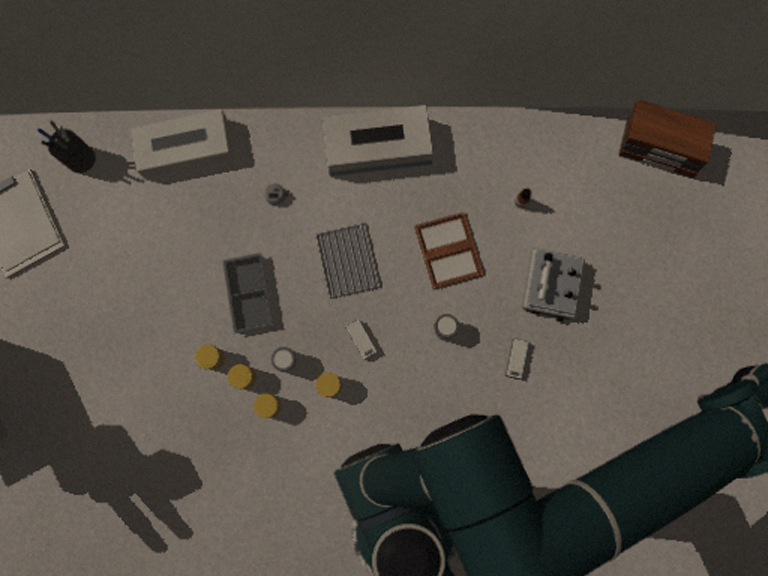

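View pics/wrist0.png

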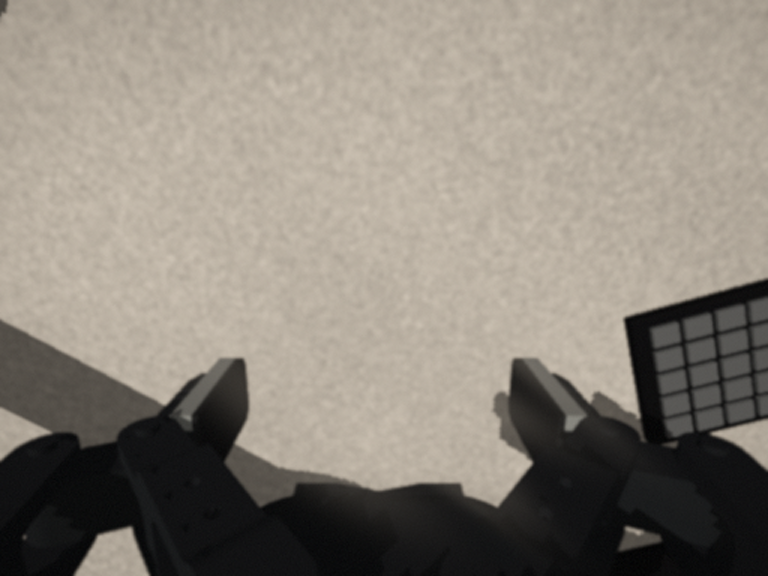

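Candidates, with pixels in the 768-wide top picture:
- **Cups:** white ones at (284,358) and (446,326) are wanted. The yellow look-alikes at (208,357), (240,377), (265,405) and (328,384) are not, and neither is the grey gadget at (275,194).
- **Mailers:** (362,340) and (517,358).
- **Tube:** (546,277) on the rocker.

I'll check these in a close crop.

```bash
cat > h.py <<'E'
from workcell import sensors, read_camera, job, bot
import cv2,numpy as np
from scipy.spatial.transform import Rotation as Ro
def K(d):
    h=d["color"].shape[0]; f=h/2/np.tan(np.radians(d["vfov"])/2)
    return np.array([[f,0,d["cx"]],[0,f,d["cy"]],[0,0,1]])
def ext(d,st=None):
    if "R" in d: return np.array(d["R"]),np.array(d["t"])
    T=np.array(d["T_tool_cam"]); Rt=Ro.from_rotvec(st["tcp_rot"]).as_matrix()
    Rc=Rt@T[:3,:3]; c=Rt@T[:3,3]+st["tool_pos"]
    return Rc.T,-Rc.T@c
def cast(d,px,z,st=None):
    px=np.asarray(px,float).reshape(-1,1,2)
    u=cv2.undistortPoints(px,K(d),np.array(d["dist_coeffs"])).reshape(-1,2)
    R,t=ext(d,st); C=-R.T@t
    D=np.c_[u,np.ones(len(u))]@R
    s=(z-C[2])/D[:,2]
    return C+D*s[:,None]
def proj(d,X,st=None):
    R,t=ext(d,st)
    return cv2.projectPoints(np.asarray(X,float).reshape(-1,1,3),cv2.Rodrigues(R)[0],t,K(d),np.array(d["dist_coeffs"]))[0].reshape(-1,2)
def grab(n):
    st=sensors.read_state(); return read_camera(n),st
E
python3 - <<'E'
from h import *
import pickle
d={n:read_camera(n) for n in["top","scene"]}
pickle.dump(d,open("d0.pkl","wb"))
def crop(n,x0,y0,w,h,s,f):
    c=d[n]["color"][y0:y0+h,x0:x0+w,::-1]
    c=cv2.convertScaleAbs(c,alpha=1.5)
    cv2.imwrite(f,cv2.resize(c,None,fx=s,fy=s,interpolation=cv2.INTER_CUBIC))
crop("top",120,135,140,150,4,"pics/cl.png")
crop("top",260,135,140,130,4,"pics/cr.png")
E
```

```text
(no output)
```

View pics/cl.png

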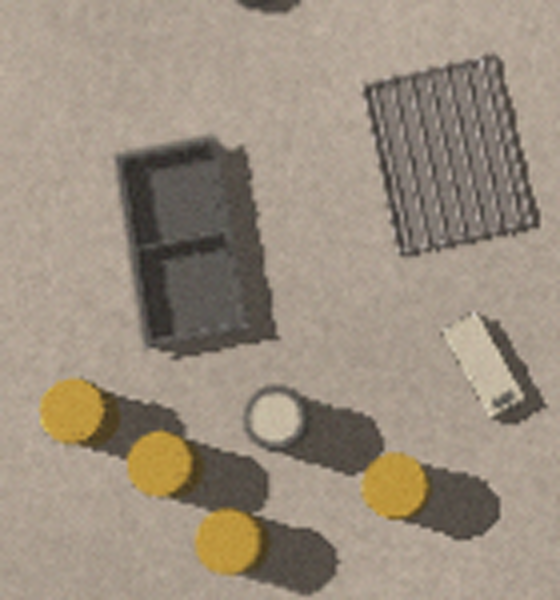

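View pics/cr.png

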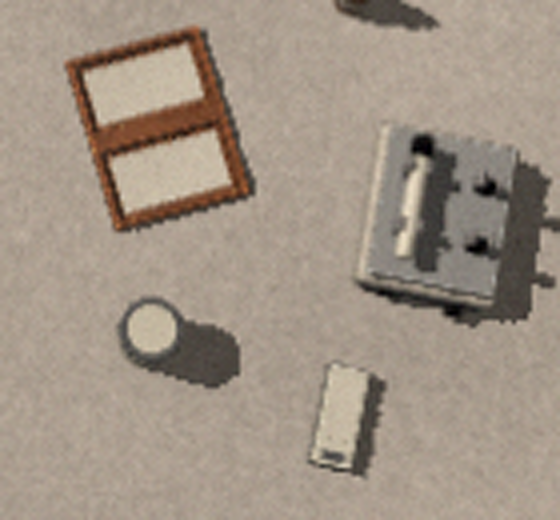

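```bash
python3 - <<'E'
from h import *
import pickle
D=pickle.load(open("d0.pkl","rb"));d=D["top"]
L=lambda p:np.array(p,float)/4+[120,135]-0.375
R=lambda p:np.array(p,float)/4+[260,135]-0.375
f=lambda a:np.round(a,4).tolist()
im=d["color"].astype(int)
def comp(seed,thr=None,name=""):
    g=im.min(2)
    seed=np.round(seed).astype(int)
    ref=np.median(g[seed[1]-1:seed[1]+2,seed[0]-1:seed[0]+2])
    # subpixel: upsample
    x0,y0=seed-22
    c=cv2.resize(g[y0:y0+45,x0:x0+45].astype(np.uint8),None,fx=8,fy=8,interpolation=cv2.INTER_CUBIC)
    t=thr if thr else ref-25
    n,lab=cv2.connectedComponents((c>t).astype(np.uint8))
    m=(lab==lab[22*8+4,22*8+4]).astype(np.uint8)
    cs,_=cv2.findContours(m,cv2.RETR_EXTERNAL,cv2.CHAIN_APPROX_NONE)
    c=max(cs,key=cv2.contourArea).reshape(-1,2).astype(np.float32)
    return ref,(c+0.5)/8-0.5+[x0,y0]
for n,s,z in[("cupL",L((275,417)),.066),("cupR",R((152,332)),.066),("mailL",L((480,360)),.022),("mailR",R((347,410)),.022)]:
    ref,c=comp(s)
    print(n,ref,g if False else "",)
    W=cast(d,c,z)[:,:2]
    if "cup" in n:
        (cc,r)=cv2.minEnclosingCircle(W.astype(np.float32)); print(f(W.mean(0)),f(cc),r)
    else:
        r=cv2.minAreaRect((W*1000).astype(np.float32)); print(r)
for n,F,ps,z in[("carrier lip",L,[(117,155),(212,138),(247,328),(148,348)],.025),
 ("ttray",L,[(364,86),(495,55),(540,226),(404,256)],.008),
 ("stray",R,[(67,66),(201,28),(255,190),(121,230)],.010),
 ("mixer top",R,[(387,123),(519,148),(493,300),(368,281)],.05)]:
    W=cast(d,F(ps),z)[:,:2]; e=[np.linalg.norm(W[i]-W[(i+1)%4]) for i in range(4)]
    print(n,f(W.mean(0)),f(W),f(e), [round(float(np.degrees(np.arctan2(*(W[(i+1)%4]-W[i])[::-1]))),1) for i in range(4)])
print("tube",f(cast(d,R([(423,145),(404,255)]),.076)))
print("yel",f(cast(d,L([(72,410),(160,464),(229,541),(395,486)]),.066)))
print("oil",f(cast(d,[(349,128)],.088)))
E
```

```text
cupL 108.0 
[0.3707, 0.2643] [0.3704, 0.2642] 0.02056107297539711
cupR 107.0 
[0.4419, -0.0897] [0.4419, -0.0894] 0.02041584998369217
mailL 107.0 
((421.11566162109375, 99.84371185302734), (150.9234161376953, 150.5595245361328), 89.821533203125)
mailR 110.0 
((379.618408203125, -254.44277954101562), (153.7573699951172, 149.93775939941406), 89.53916931152344)
carrier lip [0.5227, 0.354] [[0.5977, 0.4114], [0.6121, 0.33], [0.4488, 0.2957], [0.4321, 0.3788]] [0.0826, 0.1668, 0.0848, 0.1688] [-80.0, -168.1, 101.4, 11.1]
ttray [0.6001, 0.1272] [[0.6615, 0.2026], [0.6886, 0.0895], [0.5379, 0.0506], [0.5124, 0.1662]] [0.1164, 0.1556, 0.1183, 0.1535] [-76.5, -165.5, 102.4, 13.8]
stray [0.6227, -0.1048] [[0.6778, -0.0246], [0.7116, -0.1412], [0.568, -0.1842], [0.5337, -0.0692]] [0.1214, 0.1499, 0.12, 0.1509] [-73.8, -163.3, 106.6, 17.2]
mixer top [0.5404, -0.335] [[0.6169, -0.2918], [0.5953, -0.4029], [0.4665, -0.3745], [0.4828, -0.2708]] [0.1132, 0.1319, 0.1051, 0.1358] [-101.0, 167.6, 81.0, -8.9]
tube [[0.592, -0.3156, 0.076], [0.5001, -0.2961, 0.076]]
yel [[0.3764, 0.4305, 0.066], [0.3328, 0.3568, 0.066], [0.2713, 0.2993, 0.066], [0.3153, 0.1662, 0.066]]
oil [[0.7356, -0.2647, 0.088]]
```

```bash
python3 - <<'E'
from h import *
import pickle
D=pickle.load(open("d0.pkl","rb"));d=D["top"]
L=lambda p:np.array(p,float)/4+[120,135]-0.375
R=lambda p:np.array(p,float)/4+[260,135]-0.375
f=lambda a:np.round(a,4).tolist()
for n,F,ps,z in[("mailL",L,[(442,328),(478,312),(524,395),(490,418)],.022),("mailR",R,[(332,362),(372,368),(352,473),(310,464)],.022)]:
    W=cast(d,F(ps),z)[:,:2]; e=[np.linalg.norm(W[i]-W[(i+1)%4]) for i in range(4)]
    print(n,f(W.mean(0)),f(e), [round(float(np.degrees(np.arctan2(*(W[(i+1)%4]-W[i])[::-1]))),1) for i in range(4)])
print(np.round(Ro.from_rotvec(sensors.read_state()["tcp_rot"]).as_matrix(),3))
# scene-view overlay check of the same points
s=D["scene"];im=s["color"][:,:,::-1].copy();im=cv2.resize(im,None,fx=1.5,fy=1.5)
pts=[(.3705,.2642,.066),(.4419,-.0895,.066),(.5227,.354,.025),(.6001,.1272,.004),(.6227,-.1048,.01),(.5404,-.335,.05),(.592,-.3156,.076),(.5001,-.2961,.076),(.7356,-.2647,.088)]
for p in proj(s,pts): cv2.drawMarker(im,tuple(int(v) for v in np.round(p*1.5+.25)),(0,0,255),0,8)
cv2.imwrite("pics/ov.png",im[150:500,80:700])
E
```

```text
mailL [0.4193, 0.0976] [0.0329, 0.0797, 0.034, 0.0855] [-66.0, -151.1, 124.0, 28.2]
mailR [0.3732, -0.2502] [0.0339, 0.0894, 0.0356, 0.0873] [-98.9, 167.4, 77.5, -13.8]
[[ 0.432 -0.     0.902]
 [-0.902  0.001  0.432]
 [-0.001 -1.     0.   ]]
```

View pics/ov.png

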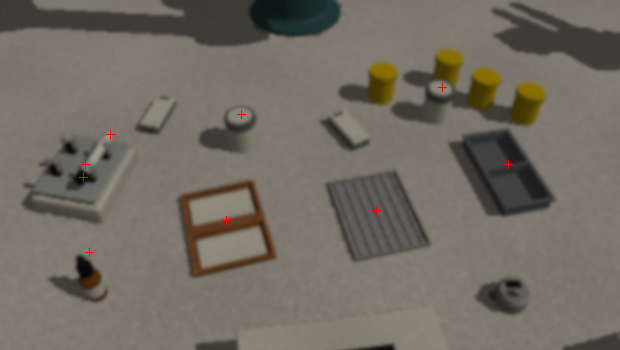

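```bash
cat >> h.py <<'E'
def go(x,y,z,phi_deg,st=None):
    """turn first, then shifts (tool x,y,z), from the measured pose"""
    st=st or sensors.read_state(); M=Ro.from_rotvec(st["tcp_rot"]).as_matrix(); p=st["tool_pos"]
    cur=np.arctan2(M[1,0],M[0,0]); th=(cur-np.radians(phi_deg)+np.pi)%(2*np.pi)-np.pi
    ph=np.radians(phi_deg); X=np.array([np.cos(ph),np.sin(ph)]); Z=np.array([-np.sin(ph),np.cos(ph)])
    dl=np.array([x,y])-p[:2]
    print("turn %.3f  shift x %.4f y %.4f z %.4f"%(th,dl@X,p[2]-z,dl@Z),"| now",np.round(p,4),"yaw %.1f"%np.degrees(cur),"w %.3f t %.2f"%(st["width"],st["time"]),"F",np.round(st["wrist_force"],1))
E
python3 -c "
from h import *
go(.442,-.0895,.12,-78.6)"
```

```text
turn 0.248  shift x -0.4789 y 0.1106 z 0.2501 | now [ 0.2915 -0.6084  0.2306] yaw -64.4 w 1.003 t 0.25 F [-0.3 -0.4 -0.3]
```

{"api": "arm_command", "payload": {
  "deltas": [
    [0, 0, 0, 0.124],
    [0, 0, 0, 0.124],
    [-0.04, 0, 0.021, 0],
    [-0.04, 0, 0.021, 0],
    [-0.04, 0, 0.021, 0],
    [-0.04, 0, 0.021, 0],
    [-0.04, 0.01, 0.021, 0],
    [-0.04, 0.01, 0.021, 0],
    [-0.04, 0.015, 0.021, 0],
    [-0.04, 0.015, 0.021, 0],
    [-0.04, 0.015, 0.021, 0],
    [-0.04, 0.015, 0.021, 0],
    [-0.04, 0.015, 0.021, 0],
    [-0.039, 0.015, 0.019, 0],
    [0, 0, 0, 0],
    [0, 0, 0, 0]
  ],
  "fingers": 0.075,
  "newtons": 35
}}

```text
time: 2.25
tool_pos: [0.4422, -0.0901, 0.1215]
tcp_rot: [-1.297, 1.06, -1.061]
wrist_force: [0.5, -0.4, 0.7]
width: 0.88
```

```bash
python3 - <<'E'
from h import *
d,st=grab("wrist")
im=cv2.resize(d["color"][:,:,::-1],(768,576))
for p in proj(d,[(.442,-.0895,.066),(.442,-.0895,0)],st): cv2.drawMarker(im,tuple(int(v) for v in np.round(p*1.5)),(0,0,255),0,12)
cv2.imwrite("pics/w1.png",im)
go(.442,-.0895,.038,-78.6)
E
```

```text
turn -0.000  shift x -0.0011 y 0.0838 z -0.0002 | now [ 0.4424 -0.0906  0.1218] yaw -78.6 w 0.876 t 2.30 F [0.3 0.2 0.3]
```

View pics/w1.png

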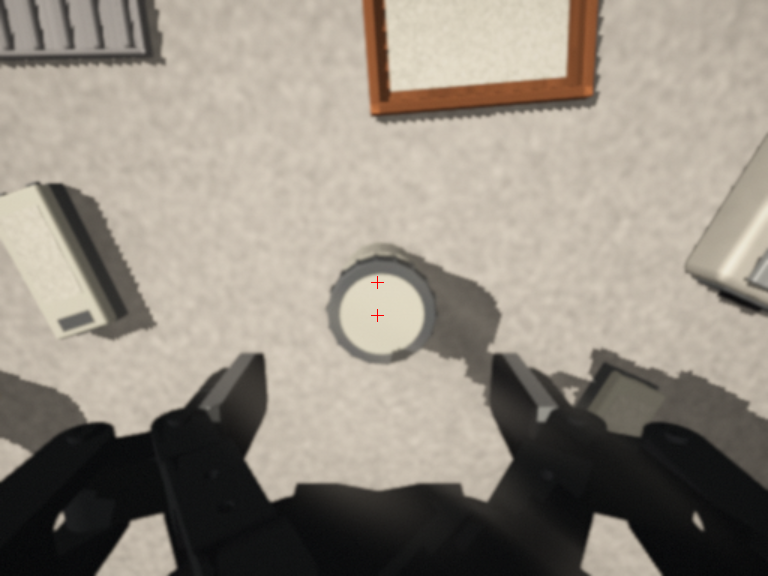

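The wrist view shows the white cup with its grey cap ring centred at (382,312). The prediction was (377,316), about 1–2 mm off, and the cup sits between the fingers. I'll descend and grip the cap.

{"api": "arm_command", "payload": {
  "deltas": [
    [0, 0.014, 0, 0],
    [0, 0.014, 0, 0],
    [0, 0.014, 0, 0],
    [0, 0.014, 0, 0],
    [0, 0.014, 0, 0],
    [0, 0.013, 0, 0],
    [0, 0, 0, 0],
    [0, 0, 0, 0]
  ]
}}

```text
time: 3.3
tool_pos: [0.4424, -0.0898, 0.0384]
tcp_rot: [-1.297, 1.061, -1.062]
wrist_force: [0.2, -0.2, 0.2]
width: 0.886
```

{"api": "arm_command", "payload": {
  "deltas": [
    [0, 0, 0, 0],
    [0, 0, 0, 0],
    [0, 0, 0, 0],
    [0, 0, 0, 0],
    [0, 0, 0, 0],
    [0, 0, 0, 0]
  ],
  "fingers": 0.03,
  "newtons": 35
}}

```text
time: 4.05
tool_pos: [0.4429, -0.0899, 0.0392]
tcp_rot: [-1.296, 1.06, -1.063]
wrist_force: [-0.7, 1.0, 5.4]
width: 0.609
```

```bash
python3 - <<'E'
from h import *
d,st=grab("wrist")
cv2.imwrite("pics/w2.png",cv2.resize(d["color"][:,:,::-1],(640,480)))
th=np.radians(11.4); c=np.array([.5227,.354])
for s in(-1,1):
    b=c+s*.04*np.array([np.cos(th),np.sin(th)]); print(b); go(b[0],b[1],.13,-78.6)
E
```

```text
[0.48348915 0.34609371]
turn -0.000  shift x -0.4194 y -0.0908 z 0.1259 | now [ 0.443  -0.0899  0.0392] yaw -78.6 w 0.610 t 4.10 F [-1.6 -0.1  6.9]
[0.56191085 0.36190629]
turn -0.000  shift x -0.4194 y -0.0908 z 0.2059 | now [ 0.443  -0.0899  0.0392] yaw -78.6 w 0.610 t 4.10 F [-1.6 -0.1  6.9]
```

View pics/w2.png

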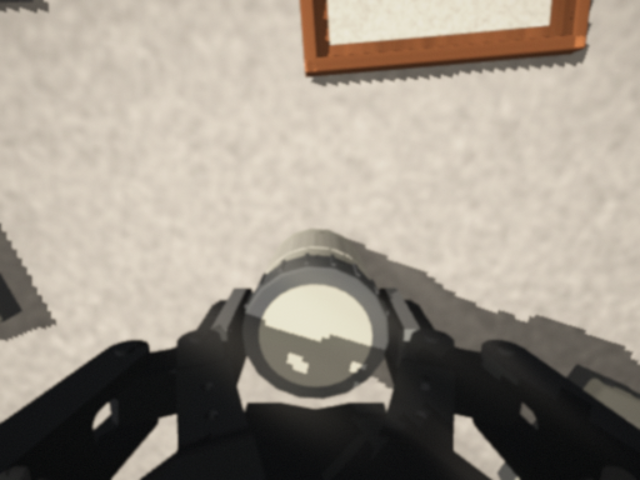

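The picture shows the cap centred at (316,330) between the pads; width reads 52 mm, so it is held. Next I lift it and carry it to the far bay.

{"api": "arm_command", "payload": {
  "deltas": [
    [0, -0.01, 0, 0],
    [0, -0.03, 0, 0],
    [0, -0.03, 0, 0],
    [0, -0.03, 0, 0],
    [-0.015, 0, 0.008, 0],
    [-0.03, 0, 0.015, 0],
    [-0.045, 0, 0.022, 0],
    [-0.05, 0, 0.025, 0],
    [-0.05, 0, 0.025, 0],
    [-0.05, 0, 0.025, 0],
    [-0.05, 0, 0.025, 0],
    [-0.05, 0, 0.024, 0],
    [-0.04, 0, 0.02, 0],
    [-0.025, 0, 0.011, 0],
    [-0.014, 0, 0.006, 0],
    [0, 0, 0, 0],
    [0, 0, 0, 0]
  ]
}}

```text
time: 6.22
tool_pos: [0.561, 0.3604, 0.1381]
tcp_rot: [-1.298, 1.062, -1.062]
wrist_force: [0.2, 0.3, -0.9]
width: 0.609
```

```bash
python3 - <<'E'
from h import *
d,st=grab("wrist")
im=cv2.resize(d["color"][:,:,::-1],(768,576))
th=np.radians(11.4); c=np.array([.5227,.354]);X=np.array([np.cos(th),np.sin(th)]);Y=np.array([-X[1],X[0]])
P=[np.r_[c+a*X+b*Y,.025] for a,b in[(-.085,-.045),(-.085,.045),(.085,.045),(.085,-.045),(.04,0),(-.04,0)]]
for p in proj(d,P,st): cv2.drawMarker(im,tuple(int(v) for v in np.round(p*1.5)),(0,0,255),0,12)
cv2.imwrite("pics/w3.png",im)
go(.5619,.3619,.042,-78.6)
E
```

```text
turn -0.001  shift x -0.0014 y 0.0962 z 0.0011 | now [0.561  0.3603 0.1382] yaw -78.7 w 0.604 t 6.28 F [ 0.2 -0.1 -0.4]
```

View pics/w3.png

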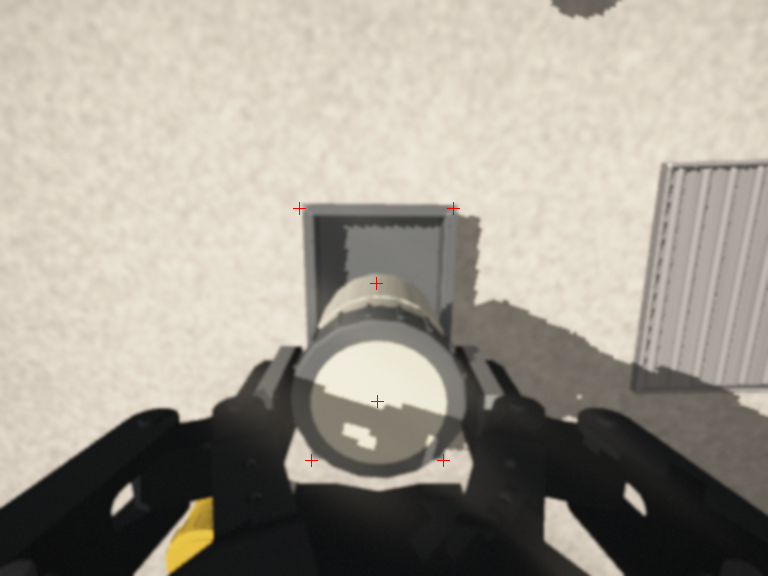

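The carrier's far corners show at (303,206) and (458,206), within 3 mm of the estimate, and the cup hangs upright over the far bay. I'll lower it and watch the force.

{"api": "arm_command", "payload": {
  "deltas": [
    [0.001, 0.015, 0, 0],
    [0, 0.02, 0, 0],
    [0, 0.02, 0, 0],
    [0, 0.015, 0, 0],
    [0, 0.01, 0, 0],
    [0, 0.006, 0, 0],
    [0, 0.004, 0, 0],
    [0, 0.003, 0, 0],
    [0, 0.002, 0, 0],
    [0, 0, 0, 0],
    [0, 0, 0, 0]
  ]
}}

```text
time: 7.65
tool_pos: [0.5617, 0.3607, 0.0436]
tcp_rot: [-1.296, 1.061, -1.062]
wrist_force: [0.1, 0.8, -0.8]
width: 0.607
```

{"api": "arm_command", "payload": {
  "deltas": [
    [0, 0.001, 0, 0],
    [0, 0.001, 0, 0],
    [0, 0, 0, 0],
    [0, 0, 0, 0]
  ]
}}

```text
time: 8.15
tool_pos: [0.562, 0.3608, 0.0423]
tcp_rot: [-1.296, 1.061, -1.062]
wrist_force: [-1.7, -1.6, 5.1]
width: 0.609
```

Contact reads 5 N, so the cup is on the floor. Releasing and backing up.

{"api": "arm_command", "payload": {
  "deltas": [
    [0, 0, 0, 0],
    [0, 0, 0, 0],
    [0, 0, 0, 0],
    [0, 0, 0, 0]
  ],
  "fingers": 0.072
}}

```text
time: 8.65
tool_pos: [0.5614, 0.3606, 0.041]
tcp_rot: [-1.297, 1.062, -1.061]
wrist_force: [-0.3, 0.3, -0.6]
width: 0.845
```

{"api": "arm_command", "payload": {
  "deltas": [
    [0, -0.01, 0, 0],
    [0, -0.02, 0, 0],
    [0, -0.03, 0, 0],
    [0, -0.03, 0, 0],
    [0, 0, 0, 0]
  ]
}}

```text
time: 9.28
tool_pos: [0.5644, 0.3624, 0.137]
tcp_rot: [-1.288, 1.057, -1.063]
wrist_force: [0.5, -0.0, 0.2]
width: 0.845
```

```bash
python3 - <<'E'
from h import *
d,st=grab("wrist")
im=cv2.resize(d["color"][:,:,::-1],(768,576))
cv2.imwrite("pics/w4.png",im)
go(.3705,.2643,.13,-78.6)
E
```

```text
turn -0.000  shift x 0.0573 y 0.0046 z -0.2080 | now [0.5631 0.3616 0.1346] yaw -78.6 w 0.843 t 9.32 F [ 0.2  0.5 -0.2]
```

View pics/w4.png

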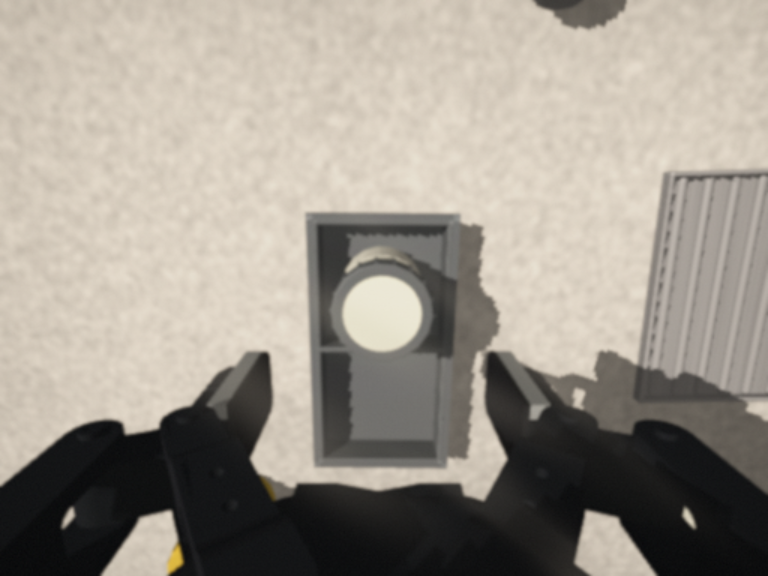

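The first cup stands upright in the far bay, cap at (382,313), and the near bay is empty. On to the second white cup.

{"api": "arm_command", "payload": {
  "deltas": [
    [0.005, 0, -0.015, 0],
    [0.008, 0, -0.03, 0],
    [0.011, 0, -0.04, 0],
    [0.011, 0, -0.043, 0],
    [0.011, 0, -0.04, 0],
    [0.007, 0, -0.025, 0],
    [0.004, 0, -0.015, 0],
    [0, 0, 0, 0],
    [0, 0, 0, 0]
  ]
}}

```text
time: 10.45
tool_pos: [0.3696, 0.2641, 0.1314]
tcp_rot: [-1.296, 1.061, -1.062]
wrist_force: [0.4, -0.4, -0.1]
width: 0.841
```

```bash
python3 - <<'E'
from h import *
d,st=grab("wrist")
im=cv2.resize(d["color"][:,:,::-1],(768,576))
for p in proj(d,[(.3705,.2643,.066)],st): cv2.drawMarker(im,tuple(int(v) for v in np.round(p*1.5)),(0,0,255),0,12)
cv2.imwrite("pics/w5.png",im)
go(.3705,.2643,.038,-78.6)
E
```

```text
turn -0.000  shift x 0.0000 y 0.0935 z 0.0007 | now [0.3698 0.2642 0.1315] yaw -78.6 w 0.847 t 10.50 F [-0.1 -0.3  0.1]
```

View pics/w5.png

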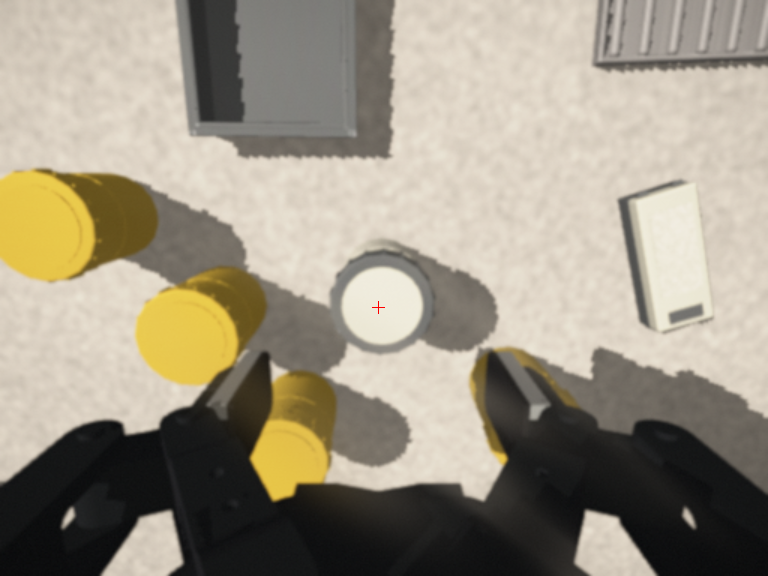

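The white cup's cap at (382,305) lies under its prediction, and the yellow cups clear the fingers by about 20 mm. I'll descend and grip.

{"api": "arm_command", "payload": {
  "deltas": [
    [0, 0.014, 0, 0],
    [0, 0.016, 0, 0],
    [0, 0.016, 0, 0],
    [0, 0.016, 0, 0],
    [0, 0.016, 0, 0],
    [0, 0.014, 0, 0],
    [0, 0, 0, 0],
    [0, 0, 0, 0]
  ]
}}

```text
time: 11.5
tool_pos: [0.3692, 0.2639, 0.0396]
tcp_rot: [-1.296, 1.061, -1.062]
wrist_force: [0.1, 0.0, -0.2]
width: 0.843
```

{"api": "arm_command", "payload": {
  "deltas": [
    [0, 0, 0, 0],
    [0, 0, 0, 0],
    [0, 0, 0, 0],
    [0, 0, 0, 0],
    [0, 0, 0, 0],
    [0, 0, 0, 0]
  ],
  "fingers": 0.03
}}

```text
time: 12.25
tool_pos: [0.3698, 0.2642, 0.0403]
tcp_rot: [-1.295, 1.061, -1.062]
wrist_force: [0.3, -0.0, 6.3]
width: 0.61
```

{"api": "arm_command", "payload": {
  "deltas": [
    [0, -0.01, 0, 0],
    [0, -0.03, 0, 0],
    [0, -0.03, 0, 0],
    [0, -0.03, 0, 0],
    [0, 0, 0, 0],
    [0, 0, 0, 0]
  ]
}}

```text
time: 13.0
tool_pos: [0.3682, 0.2633, 0.1385]
tcp_rot: [-1.298, 1.062, -1.061]
wrist_force: [-0.7, -0.3, -0.3]
width: 0.602
```

```bash
python3 - <<'E'
from h import *
go(.484,.3445,.13,-78.6)
E
```

```text
turn -0.000  shift x -0.0567 y 0.0085 z 0.1295 | now [0.3682 0.2633 0.1385] yaw -78.6 w 0.602 t 13.00 F [-0.7 -0.3 -0.3]
```

{"api": "arm_command", "payload": {
  "deltas": [
    [-0.007, 0, 0.016, 0],
    [-0.012, 0, 0.028, 0],
    [-0.015, 0, 0.034, 0],
    [-0.012, 0, 0.028, 0],
    [-0.007, 0, 0.016, 0],
    [-0.003, 0, 0.007, 0],
    [0, 0, 0, 0],
    [0, 0, 0, 0]
  ]
}}

```text
time: 14.0
tool_pos: [0.4835, 0.3435, 0.139]
tcp_rot: [-1.298, 1.062, -1.061]
wrist_force: [-0.3, -0.0, -0.6]
width: 0.609
```

```bash
python3 - <<'E'
from h import *
d,st=grab("wrist")
im=cv2.resize(d["color"][:,:,::-1],(768,576))
cv2.imwrite("pics/w6.png",im)
go(.484,.3445,.044,-78.6)
E
```

```text
turn -0.000  shift x -0.0008 y 0.0952 z 0.0007 | now [0.4835 0.3436 0.1392] yaw -78.6 w 0.602 t 14.05 F [-0.6  0.3  0. ]
```

View pics/w6.png

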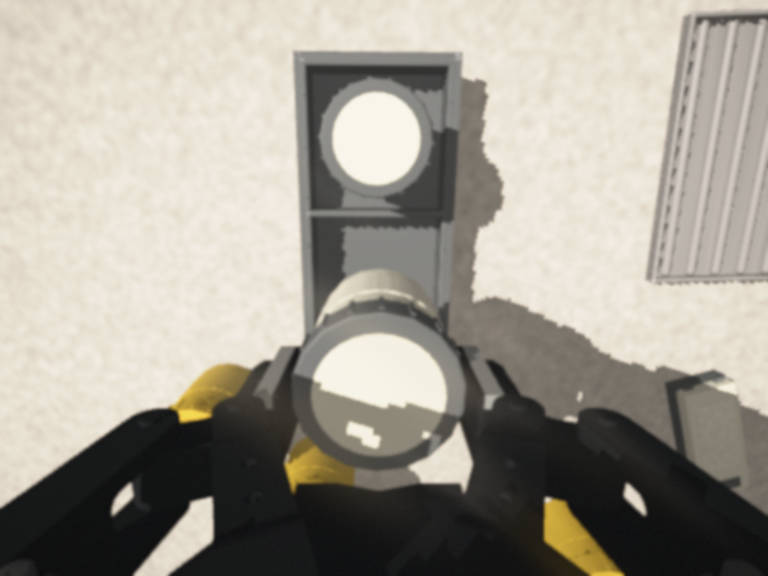

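The cup hangs over the near bay, cap at (380,390). The first cup is upright in the far bay at (376,138). Lowering.

{"api": "arm_command", "payload": {
  "deltas": [
    [0, 0.015, 0, 0],
    [0, 0.02, 0, 0],
    [0, 0.02, 0, 0],
    [0, 0.015, 0, 0],
    [0, 0.01, 0, 0],
    [0, 0.006, 0, 0],
    [0, 0.004, 0, 0],
    [0, 0.003, 0, 0],
    [0, 0.002, 0, 0],
    [0, 0.001, 0, 0],
    [0, 0, 0, 0],
    [0, 0, 0, 0]
  ]
}}

```text
time: 15.55
tool_pos: [0.4844, 0.3441, 0.0435]
tcp_rot: [-1.296, 1.061, -1.062]
wrist_force: [-1.0, -0.2, -0.2]
width: 0.604
```

{"api": "arm_command", "payload": {
  "deltas": [
    [0, 0.001, 0, 0],
    [0, 0, 0, 0],
    [0, 0, 0, 0]
  ]
}}

```text
time: 15.92
tool_pos: [0.4847, 0.3442, 0.0434]
tcp_rot: [-1.296, 1.061, -1.062]
wrist_force: [-2.6, -1.8, 5.9]
width: 0.614
```

{"api": "arm_command", "payload": {
  "deltas": [
    [0, 0, 0, 0],
    [0, 0, 0, 0],
    [0, 0, 0, 0],
    [0, 0, 0, 0]
  ],
  "fingers": 0.072
}}

```text
time: 16.42
tool_pos: [0.4842, 0.344, 0.0421]
tcp_rot: [-1.297, 1.062, -1.061]
wrist_force: [0.7, -0.5, -0.7]
width: 0.844
```

{"api": "arm_command", "payload": {
  "deltas": [
    [0, -0.01, 0, 0],
    [0, -0.02, 0, 0],
    [0, -0.03, 0, 0],
    [0, -0.03, 0, -0.15],
    [0, 0, 0, -0.15],
    [0, 0, 0, 0]
  ]
}}

```text
time: 17.18
tool_pos: [0.4851, 0.3446, 0.1346]
tcp_rot: [-1.401, 0.834, -0.836]
wrist_force: [0.3, -0.2, -0.2]
width: 0.841
```

```bash
python3 - <<'E'
from h import *
d,st=grab("wrist")
im=cv2.resize(d["color"][:,:,::-1],(768,576))
cv2.imwrite("pics/w7.png",im)
go(.4193,.0976,.12,-61.5)
E
```

```text
turn -0.001  shift x 0.1856 y 0.0137 z -0.1751 | now [0.4846 0.3443 0.1337] yaw -61.6 w 0.842 t 17.23 F [ 0.  -1.  -0.3]
```

View pics/w7.png

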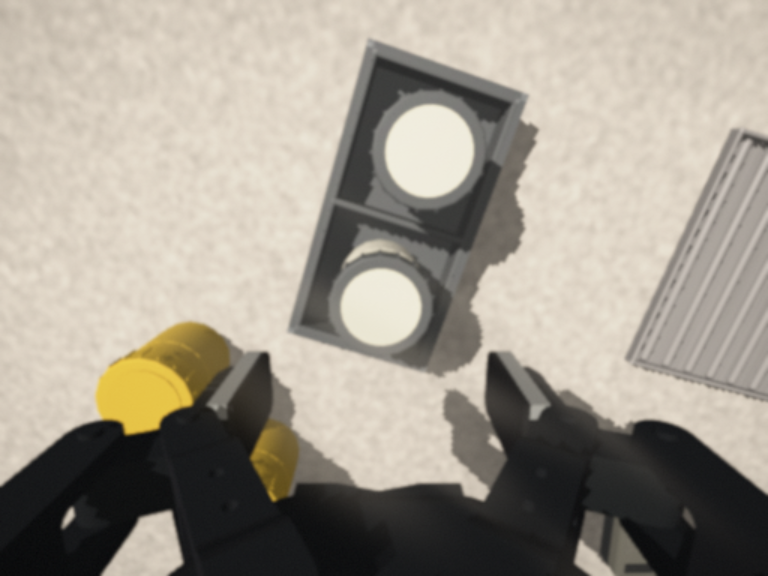

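Both cups stand upright in the bays, caps at (430,150) and (380,306). Now the left mailer.

{"api": "arm_command", "payload": {
  "deltas": [
    [0.015, 0, -0.015, 0],
    [0.03, 0, -0.03, 0],
    [0.035, 0, -0.03, 0],
    [0.035, 0, -0.035, 0],
    [0.035, 0.004, -0.035, 0],
    [0.025, 0.005, -0.02, 0],
    [0.011, 0.005, -0.01, 0],
    [0, 0, 0, 0],
    [0, 0, 0, 0]
  ],
  "fingers": 0.06
}}

```text
time: 18.35
tool_pos: [0.4199, 0.0976, 0.1184]
tcp_rot: [-1.404, 0.834, -0.835]
wrist_force: [-0.3, -0.4, 0.3]
width: 0.701
```

```bash
python3 - <<'E'
from h import *
import pickle
d,st=grab("wrist"); pickle.dump((d,st),open("w8.pkl","wb"))
cv2.imwrite("pics/w8.png",cv2.resize(d["color"][:,:,::-1],(768,576)))
E
```

```text
(no output)
```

View pics/w8.png

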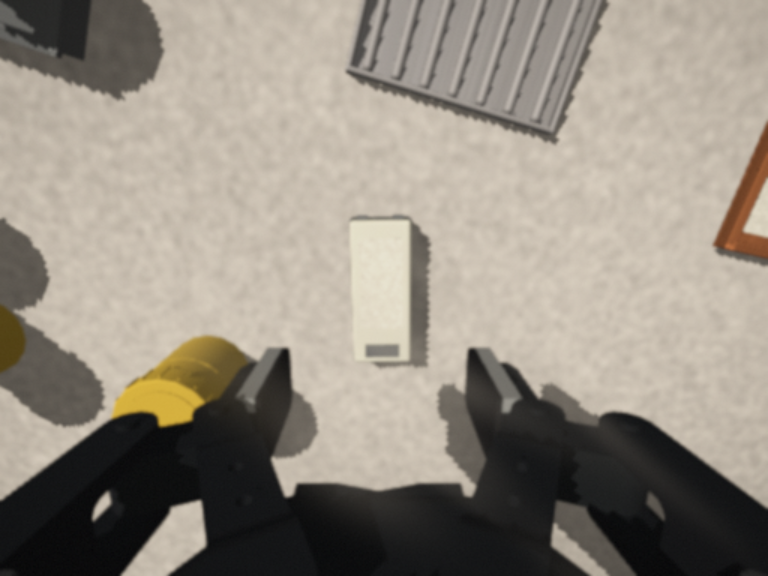

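```bash
python3 - <<'E'
from h import *
import pickle
d,st=pickle.load(open("w8.pkl","rb"))
W=cast(d,np.array([(350,219),(410,217),(409,362),(354,361)])/1.5,.022,st)[:,:2]
print(W,[np.linalg.norm(W[i]-W[(i+1)%4]) for i in range(4)],[np.degrees(np.arctan2(*(W[(i+1)%4]-W[i])[::-1])) for i in range(4)])
c=W.mean(0);go(*c,.008,-61.5,st)
T=cast(d,np.array([(350,71),(555,133)])/1.5,.008,st)[:,:2];print("ttray near corners",T,np.degrees(np.arctan2(*(T[0]-T[1])[::-1])))
E
```

```text
[[0.44909275 0.13121885]
 [0.46570864 0.10288913]
 [0.39064651 0.06094248]
 [0.37548914 0.09016519]] [np.float64(0.032842975328322296), np.float64(0.08598747380311907), np.float64(0.0329197895321147), np.float64(0.08427866777886099)] [np.float64(-59.607600222016), np.float64(-150.8024173880723), np.float64(117.415071067997), np.float64(29.15133648221127)]
turn 0.001  shift x 0.0013 y 0.1104 z -0.0004 | now [0.4199 0.0976 0.1184] yaw -61.4 w 0.701 t 18.35 F [-0.3 -0.4  0.3]
ttray near corners [[0.51646141 0.16728943]
 [0.5425566  0.0539672 ]] 102.96768306036826
```

The mailer's corners are (350,219), (410,217), (409,362) and (354,361). It is aligned with the jaws within 1° and centred within 1.5 mm. Descending.

{"api": "arm_command", "payload": {
  "deltas": [
    [0.001, 0.015, 0, 0],
    [0, 0.02, 0, 0],
    [0, 0.02, 0, 0],
    [0, 0.02, 0, 0],
    [0, 0.015, 0, 0],
    [0, 0.01, 0, 0],
    [0, 0.007, 0, 0],
    [0, 0.003, 0, 0],
    [0, 0, 0, 0],
    [0, 0, 0, 0]
  ]
}}

```text
time: 19.65
tool_pos: [0.4206, 0.0962, 0.0088]
tcp_rot: [-1.404, 0.834, -0.835]
wrist_force: [0.1, 0.5, -0.5]
width: 0.704
```

{"api": "arm_command", "payload": {
  "deltas": [
    [0, 0, 0, 0],
    [0, 0, 0, 0],
    [0, 0, 0, 0],
    [0, 0, 0, 0],
    [0, 0, 0, 0]
  ],
  "fingers": 0.02,
  "newtons": 30
}}

```text
time: 20.27
tool_pos: [0.4206, 0.0962, 0.0088]
tcp_rot: [-1.404, 0.834, -0.835]
wrist_force: [0.4, 0.1, 5.4]
width: 0.39
```

```bash
python3 - <<'E'
from h import *
d,st=grab("wrist")
cv2.imwrite("pics/w9.png",cv2.resize(d["color"][:,:,::-1],(640,480)))
th=np.radians(16.7); c=np.array([.6227,-.1048])
for s in(-1,1):
    b=c+s*.04*np.array([np.cos(th),np.sin(th)]); print(b); go(b[0],b[1],.1,16.7)
E
```

```text
[ 0.5843871  -0.11629442]
turn -1.364  shift x 0.0958 y -0.0912 z -0.2506 | now [0.4206 0.0962 0.0088] yaw -61.4 w 0.385 t 20.32 F [ 0.1 -0.8  5.8]
[ 0.6610129  -0.09330558]
turn -1.364  shift x 0.1758 y -0.0912 z -0.2506 | now [0.4206 0.0962 0.0088] yaw -61.4 w 0.385 t 20.32 F [ 0.1 -0.8  5.8]
```

View pics/w9.png

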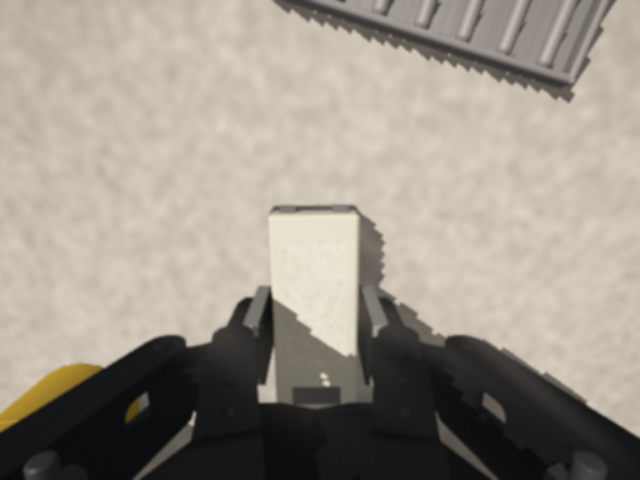

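Held at the middle, opening 33 mm. I'll lift, turn, and carry it to the far recess of the wooden tray.

{"api": "arm_command", "payload": {
  "deltas": [
    [0, -0.01, 0, 0],
    [0, -0.03, 0, 0],
    [0, -0.03, 0, 0],
    [0, -0.02, 0, -0.17],
    [0, 0, 0, -0.17],
    [0, 0, 0, -0.17],
    [0, 0, 0, -0.17],
    [0, 0, 0, -0.17],
    [0, 0, 0, -0.17],
    [0, 0, 0, -0.17],
    [0, 0, 0, -0.174],
    [0, 0, 0, 0],
    [0.015, 0, -0.021, 0],
    [0.032, 0, -0.046, 0],
    [0.036, 0, -0.051, 0],
    [0.035, 0, -0.05, 0],
    [0.032, 0, -0.046, 0],
    [0.018, 0, -0.026, 0],
    [0.007, 0, -0.01, 0],
    [0, 0, 0, 0]
  ]
}}

```text
time: 22.82
tool_pos: [0.6592, -0.0929, 0.0979]
tcp_rot: [-1.558, -0.227, 0.228]
wrist_force: [-0.9, 0.1, -0.5]
width: 0.381
```

```bash
python3 - <<'E'
from h import *
import pickle
d,st=grab("wrist"); pickle.dump((d,st),open("w10.pkl","wb"))
im=cv2.resize(d["color"][:,:,::-1],(768,576))
th=np.radians(16.7); c=np.array([.6227,-.1048]);X=np.array([np.cos(th),np.sin(th)]);Y=np.array([-X[1],X[0]])
P=[np.r_[c+a*X+b*Y,.01] for a,b in[(-.077,-.06),(-.077,.06),(.077,.06),(.077,-.06)]]
for p in proj(d,P,st): cv2.drawMarker(im,tuple(int(v) for v in np.round(p*1.5)),(0,0,255),0,12)
cv2.imwrite("pics/w10.png",im)
go(.661,-.0933,.0108,16.7)
E
```

```text
turn -0.001  shift x 0.0020 y 0.0870 z -0.0017 | now [ 0.6586 -0.0923  0.0978] yaw 16.7 w 0.395 t 22.88 F [ 0.5 -0.7 -1. ]
```

View pics/w10.png

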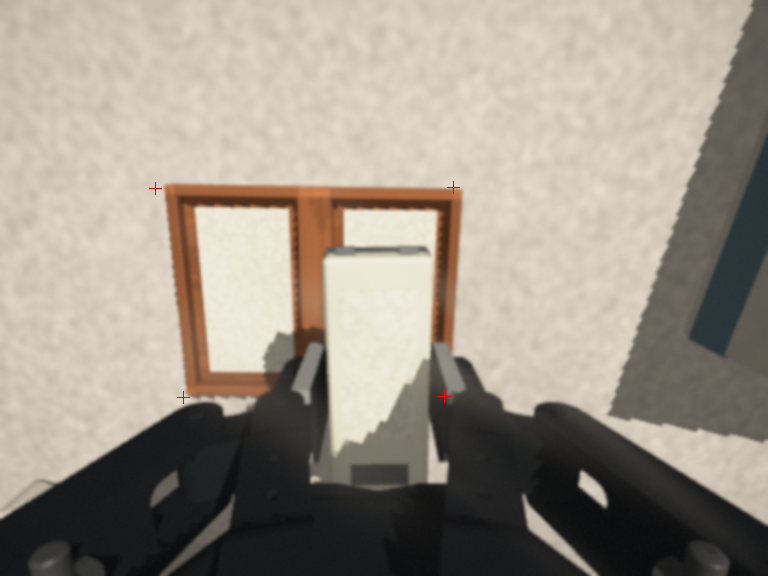

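```bash
python3 - <<'E'
from h import *
import pickle
d,st=pickle.load(open("w10.pkl","rb"))
W=cast(d,np.array([(166,186),(461,190),(187,394)])/1.5,.010,st)[:,:2]
print(W,np.linalg.norm(W[1]-W[0]),np.linalg.norm(W[2]-W[0]))
v=W[1]-W[0];yaw=np.degrees(np.arctan2(v[1],v[0]));c=(W[1]+W[2])/2;print(yaw,c)
th=np.radians(yaw);X=np.array([np.cos(th),np.sin(th)])
for s in(-1,1): print(s,c+s*.04*X)
b=c+.04*X; go(*b,.0108,yaw)
E
```

```text
[[ 0.53703671 -0.06702893]
 [ 0.6838539  -0.02540832]
 [ 0.56826904 -0.18182034]] 0.15260262959275345 0.11896439102891429
15.8272858586586 [ 0.62606147 -0.10361433]
-1 [ 0.58757795 -0.11452387]
1 [ 0.664545   -0.09270479]
turn 0.015  shift x 0.0056 y 0.0870 z -0.0021 | now [ 0.6586 -0.0923  0.0978] yaw 16.7 w 0.395 t 22.88 F [ 0.5 -0.7 -1. ]
```

The tray corners (166,186), (461,190) and (187,394) put the recess centre 5 mm further along the tool's x. I'll correct that while lowering.

{"api": "arm_command", "payload": {
  "deltas": [
    [0.0055, 0.01, -0.002, 0.015],
    [0, 0.02, 0, 0],
    [0, 0.02, 0, 0],
    [0, 0.015, 0, 0],
    [0, 0.01, 0, 0],
    [0, 0.005, 0, 0],
    [0, 0.003, 0, 0],
    [0, 0.002, 0, 0],
    [0, 0, 0, 0],
    [0, 0, 0, 0]
  ]
}}

```text
time: 24.12
tool_pos: [0.6658, -0.0933, 0.0137]
tcp_rot: [-1.56, -0.218, 0.217]
wrist_force: [0.8, -0.1, -0.6]
width: 0.39
```

{"api": "arm_command", "payload": {
  "deltas": [
    [0, 0.0015, 0, 0],
    [0, 0.001, 0, 0],
    [0, 0, 0, 0],
    [0, 0, 0, 0]
  ]
}}

```text
time: 24.62
tool_pos: [0.6655, -0.0932, 0.0109]
tcp_rot: [-1.56, -0.217, 0.217]
wrist_force: [-0.0, -0.2, 0.3]
width: 0.387
```

{"api": "arm_command", "payload": {
  "deltas": [
    [0, 0.0007, 0, 0],
    [0, 0, 0, 0],
    [0, 0, 0, 0]
  ]
}}

```text
time: 25.0
tool_pos: [0.6655, -0.0932, 0.0109]
tcp_rot: [-1.56, -0.217, 0.217]
wrist_force: [-3.1, -0.1, 5.7]
width: 0.386
```

{"api": "arm_command", "payload": {
  "deltas": [
    [0, 0, 0, 0],
    [0, 0, 0, 0],
    [0, 0, 0, 0]
  ],
  "fingers": 0.046
}}

```text
time: 25.38
tool_pos: [0.6653, -0.0932, 0.0098]
tcp_rot: [-1.56, -0.217, 0.218]
wrist_force: [-0.6, 0.2, -0.5]
width: 0.542
```

{"api": "arm_command", "payload": {
  "deltas": [
    [0, -0.005, 0, 0],
    [0, -0.015, 0, 0],
    [0, -0.03, 0, 0],
    [0, -0.04, 0, 0],
    [0, 0, 0, 0]
  ],
  "fingers": 0.06
}}

```text
time: 26.0
tool_pos: [0.6695, -0.0939, 0.1065]
tcp_rot: [-1.563, -0.225, 0.21]
wrist_force: [0.2, -0.1, 0.6]
width: 0.702
```

```bash
python3 - <<'E'
from h import *
d,st=grab("wrist")
cv2.imwrite("pics/w11.png",cv2.resize(d["color"][:,:,::-1],(768,576)))
go(.3735,-.252,.12,77)
go(.3735,-.252,.12,-103)
E
```

```text
turn -1.067  shift x -0.2205 y -0.0160 z 0.2511 | now [ 0.6678 -0.0936  0.104 ] yaw 15.9 w 0.704 t 26.05 F [ 0.3  0.6 -1.7]
turn 2.075  shift x 0.2205 y -0.0160 z -0.2511 | now [ 0.6678 -0.0936  0.104 ] yaw 15.9 w 0.704 t 26.05 F [ 0.3  0.6 -1.7]
```

View pics/w11.png

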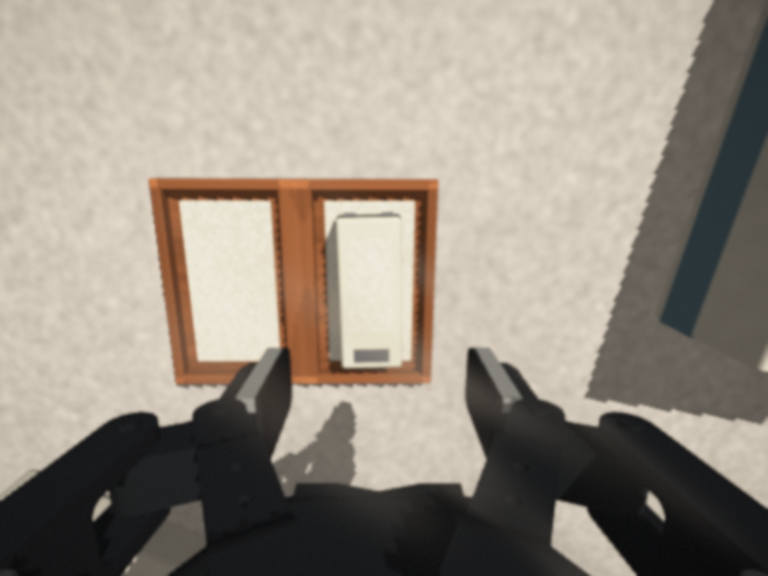

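```bash
python3 - <<'E'
from h import *
d,st=grab("wrist")
W=cast(d,np.array([(337,216),(402,216),(402,366),(342,368)])/1.5,.024,st)[:,:2]
T=cast(d,np.array([(150,179),(438,181),(431,382),(176,384)])/1.5,.010,st)[:,:2]
c=T.mean(0);v=T[1]-T[0]+T[2]-T[3];X=v/np.linalg.norm(v);Y=np.array([-X[1],X[0]])
print(c,np.degrees(np.arctan2(X[1],X[0])))
print(np.c_[(W-c)@X,(W-c)@Y].round(4))
E
```

```text
[ 0.62470126 -0.10242759] 15.78446414921258
[[ 0.0233  0.0416]
 [ 0.0564  0.0416]
 [ 0.0576 -0.0415]
 [ 0.0241 -0.0426]]
```

{"api": "arm_command", "payload": {
  "deltas": [
    [0, -0.01, 0, -0.178],
    [0, 0, 0, -0.178],
    [0, 0, 0, -0.178],
    [0, 0, 0, -0.178],
    [0, 0, 0, -0.178],
    [0, 0, 0, -0.177],
    [0, 0, 0, 0],
    [-0.02, 0, 0.022, 0],
    [-0.035, 0, 0.04, 0],
    [-0.035, 0, 0.04, 0],
    [-0.035, 0, 0.04, 0],
    [-0.035, 0, 0.04, 0],
    [-0.03, 0, 0.035, 0],
    [-0.02, 0, 0.022, 0],
    [-0.01, 0, 0.012, 0],
    [0, 0, 0, 0],
    [0, 0, 0, 0]
  ]
}}

```text
time: 28.22
tool_pos: [0.3723, -0.251, 0.1102]
tcp_rot: [-1.309, -1.041, 1.04]
wrist_force: [0.8, -0.1, 0.3]
width: 0.698
```

```bash
python3 - <<'E'
from h import *
import pickle
d,st=grab("wrist"); pickle.dump((d,st),open("w12.pkl","wb"))
cv2.imwrite("pics/w12.png",cv2.resize(d["color"][:,:,::-1],(768,576)))
go(.3735,-.252,.01,77)
E
```

```text
turn 0.000  shift x -0.0008 y 0.1002 z -0.0013 | now [ 0.3724 -0.2509  0.1102] yaw 77.0 w 0.703 t 28.27 F [-0.3  0.4  0.6]
```

View pics/w12.png

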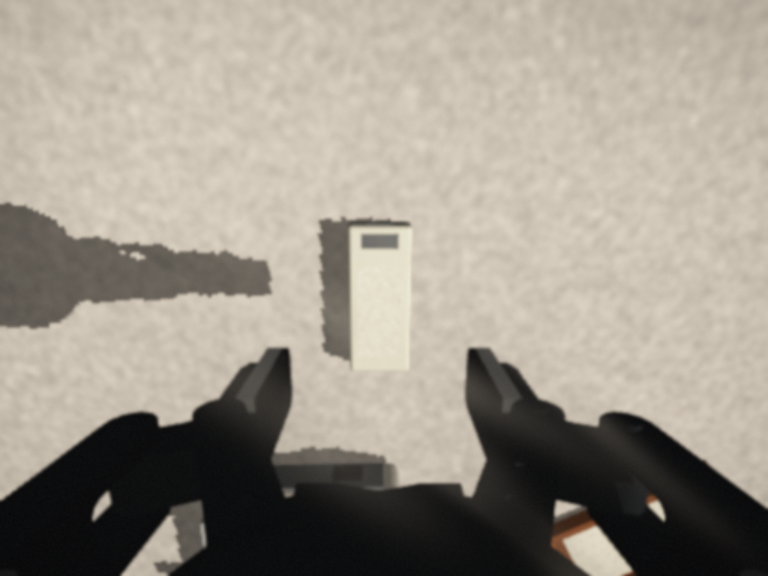

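The first mailer lies within its recess: tray coordinates x 23–58, y ±42 mm. The second mailer's corners are (350,227), (411,227), (409,370) and (353,370), aligned with the jaws.

```bash
python3 - <<'E'
from h import *
import pickle
d,st=pickle.load(open("w12.pkl","rb"))
W=cast(d,np.array([(350,227),(411,227),(409,370),(353,370)])/1.5,.022,st)[:,:2]
print([np.degrees(np.arctan2(*(W[(i+1)%4]-W[i])[::-1])) for i in range(4)])
go(*W.mean(0),.009,77)
E
```

```text
[np.float64(76.88834990474756), np.float64(-12.775087906084613), np.float64(-103.12891104001193), np.float64(167.14260407889418)]
turn 0.000  shift x 0.0015 y 0.1012 z -0.0029 | now [ 0.3724 -0.2509  0.1102] yaw 77.0 w 0.703 t 28.27 F [-0.3  0.4  0.6]
```

{"api": "arm_command", "payload": {
  "deltas": [
    [0.001, 0.015, -0.003, 0],
    [0, 0.02, 0, 0],
    [0, 0.02, 0, 0],
    [0, 0.02, 0, 0],
    [0, 0.013, 0, 0],
    [0, 0.008, 0, 0],
    [0, 0.004, 0, 0],
    [0, 0.001, 0, 0],
    [0, 0, 0, 0],
    [0, 0, 0, 0]
  ]
}}

```text
time: 29.52
tool_pos: [0.3749, -0.2512, 0.0096]
tcp_rot: [-1.309, -1.041, 1.04]
wrist_force: [-1.5, 0.7, 0.2]
width: 0.705
```

{"api": "arm_command", "payload": {
  "deltas": [
    [0, 0, 0, 0],
    [0, 0, 0, 0],
    [0, 0, 0, 0],
    [0, 0, 0, 0],
    [0, 0, 0, 0]
  ],
  "fingers": 0.02,
  "newtons": 30
}}

```text
time: 30.15
tool_pos: [0.3749, -0.2512, 0.0095]
tcp_rot: [-1.309, -1.041, 1.04]
wrist_force: [-0.3, 0.1, 5.5]
width: 0.387
```

{"api": "arm_command", "payload": {
  "deltas": [
    [0, -0.01, 0, 0],
    [0, -0.03, 0, 0],
    [0, -0.03, 0, 0],
    [0, -0.03, 0, 0],
    [0, 0, 0, 0.178],
    [0, 0, 0, 0.178],
    [0, 0, 0, 0.178],
    [0, 0, 0, 0.178],
    [0, 0, 0, 0.178],
    [0, 0, 0, 0.178],
    [0, 0, 0, 0]
  ]
}}

```text
time: 31.52
tool_pos: [0.3742, -0.2506, 0.109]
tcp_rot: [-1.559, -0.218, 0.218]
wrist_force: [-0.8, 0.4, -0.2]
width: 0.391
```

```bash
python3 - <<'E'
from h import *
c=np.array([.6255,-.103]);th=np.radians(15.8);X=np.array([np.cos(th),np.sin(th)])
b=c-.04*X;print(b);go(*b,.1,15.8)
E
```

```text
[ 0.58701128 -0.11389121]
turn 0.002  shift x 0.2420 y 0.0090 z 0.0736 | now [ 0.3742 -0.2506  0.109 ] yaw 15.9 w 0.391 t 31.52 F [-0.8  0.4 -0.2]
```

{"api": "arm_command", "payload": {
  "deltas": [
    [0.015, 0, 0.005, 0],
    [0.035, 0, 0.01, 0],
    [0.045, 0, 0.014, 0],
    [0.045, 0, 0.014, 0],
    [0.045, 0, 0.014, 0],
    [0.032, 0, 0.01, 0],
    [0.018, 0, 0.005, 0],
    [0.007, 0, 0.002, 0],
    [0, 0, 0, 0],
    [0, 0, 0, 0]
  ]
}}

```text
time: 32.78
tool_pos: [0.5863, -0.1143, 0.1089]
tcp_rot: [-1.56, -0.215, 0.217]
wrist_force: [0.4, 0.5, -0.7]
width: 0.389
```

```bash
python3 - <<'E'
from h import *
d,st=grab("wrist")
cv2.imwrite("pics/w13.png",cv2.resize(d["color"][:,:,::-1],(768,576)))
go(.587,-.1139,.0115,15.8)
E
```

```text
turn -0.001  shift x 0.0008 y 0.0975 z 0.0003 | now [ 0.5863 -0.1144  0.109 ] yaw 15.8 w 0.389 t 32.83 F [-0.1  0.7 -1.7]
```

View pics/w13.png

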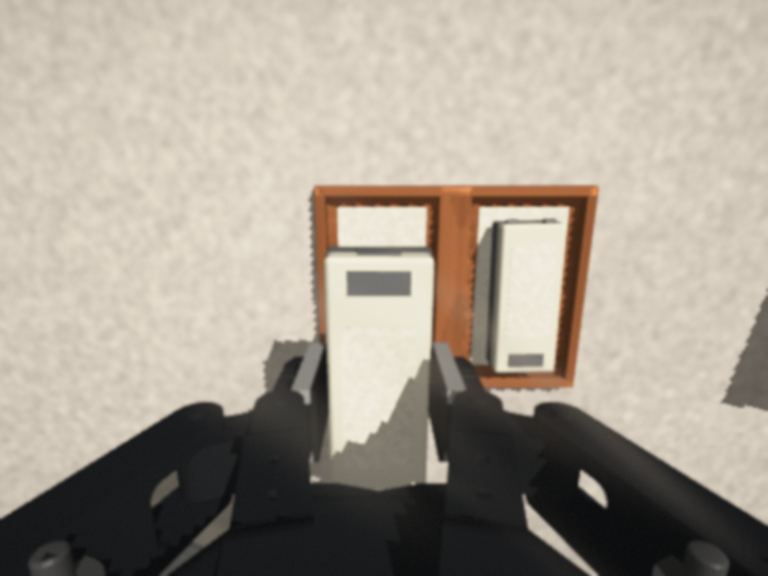

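The mailer hangs squarely over the empty recess (338–428, 207). Lowering.

{"api": "arm_command", "payload": {
  "deltas": [
    [0.001, 0.015, 0, 0],
    [0, 0.02, 0, 0],
    [0, 0.02, 0, 0],
    [0, 0.015, 0, 0],
    [0, 0.01, 0, 0],
    [0, 0.007, 0, 0],
    [0, 0.004, 0, 0],
    [0, 0.003, 0, 0],
    [0, 0.002, 0, 0],
    [0, 0, 0, 0],
    [0, 0, 0, 0]
  ]
}}

```text
time: 34.2
tool_pos: [0.5884, -0.1135, 0.0134]
tcp_rot: [-1.56, -0.217, 0.216]
wrist_force: [-0.0, -1.2, -0.6]
width: 0.388
```

{"api": "arm_command", "payload": {
  "deltas": [
    [0, 0.001, 0, 0],
    [0, 0.0008, 0, 0],
    [0, 0, 0, 0],
    [0, 0, 0, 0]
  ]
}}

```text
time: 34.7
tool_pos: [0.5883, -0.1135, 0.0115]
tcp_rot: [-1.56, -0.217, 0.217]
wrist_force: [-1.1, 0.4, 2.4]
width: 0.391
```

{"api": "arm_command", "payload": {
  "deltas": [
    [0, 0.0003, 0, 0],
    [0, 0, 0, 0],
    [0, 0, 0, 0],
    [0, 0, 0, 0]
  ],
  "fingers": 0.046
}}

```text
time: 35.2
tool_pos: [0.5881, -0.1134, 0.0109]
tcp_rot: [-1.56, -0.216, 0.217]
wrist_force: [0.1, -0.0, -0.2]
width: 0.538
```

{"api": "arm_command", "payload": {
  "deltas": [
    [0, -0.005, 0, 0],
    [0, -0.015, 0, 0],
    [0, -0.03, 0, 0],
    [0, -0.04, 0, 0],
    [0, -0.03, 0, 0],
    [0, 0, 0, 0],
    [0, 0, 0, 0]
  ]
}}

```text
time: 36.08
tool_pos: [0.5879, -0.1134, 0.131]
tcp_rot: [-1.56, -0.217, 0.217]
wrist_force: [0.2, -0.7, -0.7]
width: 0.535
```

```bash
python3 - <<'E'
from h import *
d,st=grab("wrist")
cv2.imwrite("pics/w14.png",cv2.resize(d["color"][:,:,::-1],(768,576)))
go(.546,-.306,.16,78)
go(.546,-.306,.16,-102)
E
```

```text
turn -1.085  shift x -0.1971 y -0.0300 z 0.0003 | now [ 0.5873 -0.1132  0.13  ] yaw 15.8 w 0.546 t 36.12 F [ 0.4  0.3 -0.9]
turn 2.056  shift x 0.1971 y -0.0300 z -0.0003 | now [ 0.5873 -0.1132  0.13  ] yaw 15.8 w 0.546 t 36.12 F [ 0.4  0.3 -0.9]
```

View pics/w14.png

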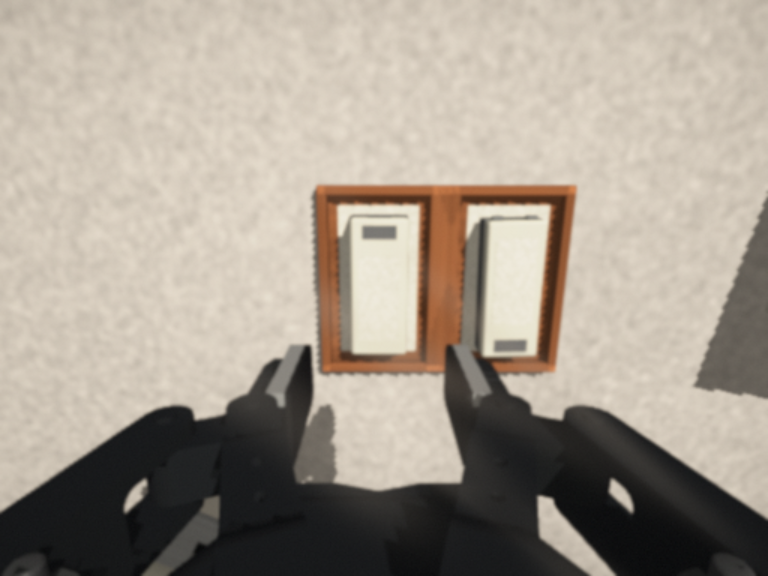

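Both mailers lie flat in their recesses, label up, around (382,285) and (513,287). Now over the tube.

{"api": "arm_command", "payload": {
  "deltas": [
    [0, -0.03, 0, 0],
    [0, 0, 0, -0.181],
    [0, 0, 0, -0.181],
    [0, 0, 0, -0.181],
    [0, 0, 0, -0.181],
    [0, 0, 0, -0.181],
    [0, 0, 0, -0.18],
    [-0.02, 0, 0, 0],
    [-0.035, 0, 0, 0],
    [-0.045, 0, 0, 0],
    [-0.045, 0, 0, 0],
    [-0.033, 0, 0, 0],
    [-0.019, 0, 0, 0],
    [0, 0, 0, 0],
    [0, 0, 0, 0]
  ]
}}

```text
time: 38.0
tool_pos: [0.5471, -0.3053, 0.1606]
tcp_rot: [-1.3, -1.053, 1.053]
wrist_force: [0.6, 0.3, -0.8]
width: 0.537
```

```bash
python3 - <<'E'
from h import *
import pickle
d,st=grab("wrist"); pickle.dump((d,st),open("w15.pkl","wb"))
cv2.imwrite("pics/w15.png",cv2.resize(d["color"][:,:,::-1],(768,576)))
go(.546,-.306,.071,78)
E
```

```text
turn -0.000  shift x -0.0012 y 0.0897 z 0.0010 | now [ 0.5473 -0.305   0.1607] yaw 78.0 w 0.540 t 38.05 F [1.3 0.7 0.3]
```

View pics/w15.png

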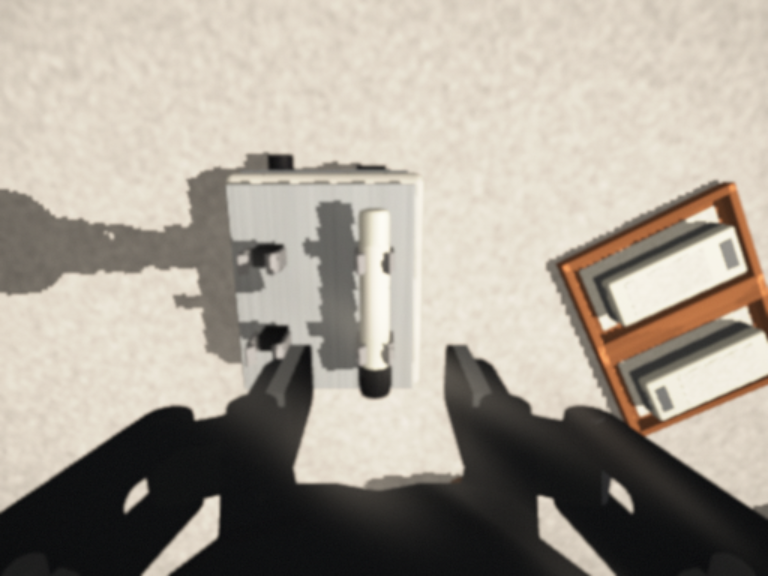

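```bash
python3 - <<'E'
from h import *
import pickle
d,st=pickle.load(open("w15.pkl","rb"))
c=cv2.convertScaleAbs(d["color"][130:275,205:295,::-1],alpha=0.75)
cv2.imwrite("pics/w15c.png",cv2.resize(c,None,fx=4,fy=4,interpolation=cv2.INTER_CUBIC))
E
```

```text
(no output)
```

View pics/w15c.png

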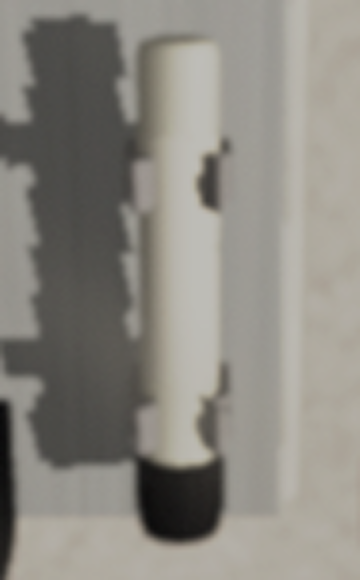

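```bash
python3 - <<'E'
from h import *
import pickle
d,st=pickle.load(open("w15.pkl","rb"))
N=lambda p:(np.array(p,float)+.5)/4-.5+[205,130]
A=cast(d,[N((180,38))],.076,st)[0,:2];B=cast(d,[N((180,467))],.085,st)[0,:2];E=cast(d,[N((181,542))],.085,st)[0,:2]
print(np.linalg.norm(E-A),np.linalg.norm(B-A));v=(E-A);yaw=np.degrees(np.arctan2(v[1],v[0]));u=v/np.linalg.norm(v)
print("yaw",yaw); 
for c in(A+.052*u,B-.034*u,E-.052*u): print(c)
c=np.mean([A+.052*u,B-.034*u,E-.052*u],0)
# clip mid: left-hand shading between clips y~ (182) and (425) on right side
go(*c,.071,yaw+90)
E
```

```text
0.10342584814076891 0.08632951337439805
yaw -12.103359852833313
[ 0.5503156  -0.30771704]
[ 0.55060278 -0.30794864]
[ 0.54975421 -0.30759665]
turn 0.002  shift x -0.0020 y 0.0897 z -0.0035 | now [ 0.5473 -0.305   0.1607] yaw 78.0 w 0.540 t 38.05 F [1.3 0.7 0.3]
```

The crop shows the tube edges at columns 138 and 222, the cap boundary at row 467 and the ends at rows 38 and 542. Three centre estimates agree within 1 mm. I'll descend so the pad tips reach about 6 mm below the axis.

{"api": "arm_command", "payload": {
  "deltas": [
    [-0.002, 0.01, -0.0035, 0],
    [0, 0.015, 0, 0],
    [0, 0.015, 0, 0],
    [0, 0.015, 0, 0],
    [0, 0.015, 0, 0],
    [0, 0.01, 0, 0],
    [0, 0.006, 0, 0],
    [0, 0.004, 0, 0],
    [0, 0, 0, 0],
    [0, 0, 0, 0]
  ],
  "fingers": 0.04
}}

```text
time: 39.3
tool_pos: [0.5505, -0.309, 0.0716]
tcp_rot: [-1.302, -1.054, 1.053]
wrist_force: [-0.9, 0.2, -0.1]
width: 0.469
```

```bash
python3 - <<'E'
from h import *
d,st=grab("wrist")
cv2.imwrite("pics/w16.png",cv2.resize(d["color"][150:,120:400,::-1],None,fx=2.5,fy=2.5,interpolation=cv2.INTER_CUBIC))
go(.5502,-.3078,.070,77.9)
E
```

```text
turn 0.001  shift x 0.0011 y 0.0016 z 0.0006 | now [ 0.5506 -0.309   0.0716] yaw 78.0 w 0.467 t 39.35 F [-0.6  0.2  0.4]
```

View pics/w16.png

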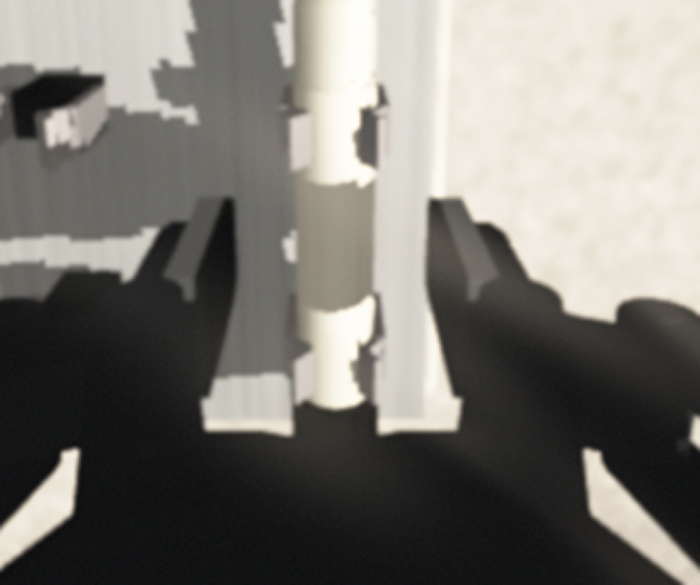

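The tube (column 336) is centred between the pads (232 and 430), and the pads lie between the clips at rows 130 and 370. Closing with a firmer grip.

{"api": "arm_command", "payload": {
  "deltas": [
    [0.001, 0.001, 0, 0],
    [0, 0, 0, 0],
    [0, 0, 0, 0],
    [0, 0, 0, 0],
    [0, 0, 0, 0],
    [0, 0, 0, 0]
  ],
  "fingers": 0.0,
  "newtons": 60
}}

```text
time: 40.1
tool_pos: [0.5507, -0.3079, 0.0704]
tcp_rot: [-1.302, -1.054, 1.053]
wrist_force: [-0.6, 0.3, 4.6]
width: 0.158
```

{"api": "arm_command", "payload": {
  "deltas": [
    [0, -0.002, 0, 0],
    [0, -0.002, 0, 0],
    [0, -0.002, 0, 0],
    [0, -0.003, 0, 0],
    [0, -0.004, 0, 0],
    [0, -0.006, 0, 0],
    [0, -0.01, 0, 0],
    [0, -0.02, 0, 0],
    [0, -0.03, 0, 0],
    [0, 0, 0, 0],
    [0, 0, 0, 0]
  ]
}}

```text
time: 41.48
tool_pos: [0.5504, -0.3078, 0.1493]
tcp_rot: [-1.302, -1.054, 1.053]
wrist_force: [-0.3, 0.2, -0.3]
width: 0.155
```

```bash
python3 - <<'E'
from h import *
d,st=grab("wrist")
cv2.imwrite("pics/w17.png",cv2.resize(d["color"][:,:,::-1],(768,576)))
th=np.radians(13.3);Y=np.array([-np.sin(th),np.cos(th)])
c=np.array([.6015,.1275])
print(c-.008*Y); go(*(c-.008*Y),.15,103.3)
E
```

```text
[0.6033404  0.11971457]
turn -0.442  shift x 0.4034 y -0.0017 z -0.1504 | now [ 0.5498 -0.3075  0.1483] yaw 78.0 w 0.158 t 41.52 F [-0.4 -0.7 -0.9]
```

View pics/w17.png

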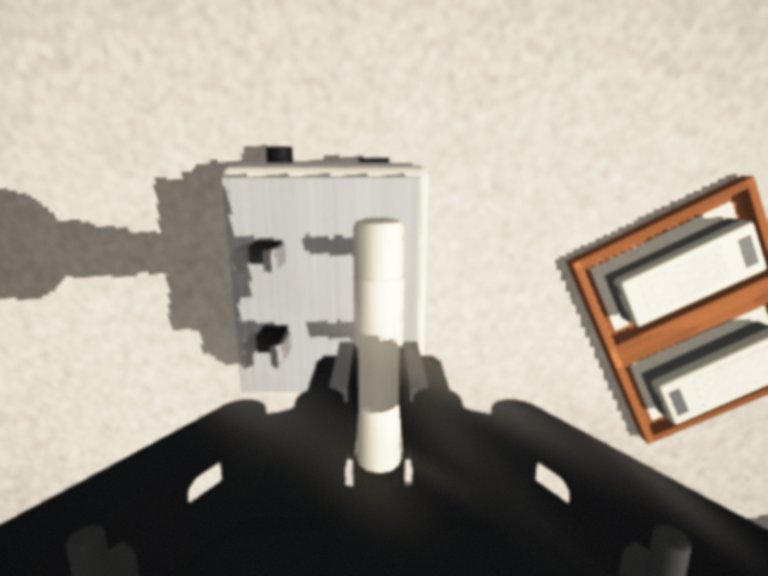

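The tube is free and held, white end at (378,220). Travelling to the ribbed tray.

{"api": "arm_command", "payload": {
  "deltas": [
    [0, 0, 0, -0.147],
    [0, 0, 0, -0.147],
    [0, 0, 0, -0.148],
    [0, 0, 0, 0],
    [0.02, 0, -0.008, 0],
    [0.04, 0, -0.015, 0],
    [0.05, 0, -0.019, 0],
    [0.05, 0, -0.019, 0],
    [0.055, 0, -0.02, 0],
    [0.055, 0, -0.02, 0],
    [0.05, 0, -0.019, 0],
    [0.04, 0, -0.015, 0],
    [0.027, 0, -0.01, 0],
    [0.016, 0, -0.005, 0],
    [0, 0, 0, 0],
    [0, 0, 0, 0]
  ]
}}

```text
time: 43.52
tool_pos: [0.6033, 0.1181, 0.1488]
tcp_rot: [-1.091, -1.377, 1.378]
wrist_force: [-0.0, 0.5, -0.8]
width: 0.157
```

```bash
python3 - <<'E'
from h import *
import pickle
d,st=grab("wrist"); pickle.dump((d,st),open("w18.pkl","wb"))
im=cv2.resize(d["color"][:,:,::-1],(768,576))
M=Ro.from_rotvec(st["tcp_rot"]).as_matrix()
P=[st["tool_pos"]+M@np.array(v) for v in[(0,-.0055,.052),(0,-.0135,-.034)]]
for p in proj(d,P,st): print(p*1.5)
cv2.imwrite("pics/w18.png",im)
go(.6033,.1197,.01,103.3)
E
```

```text
[377.89616639 219.27179602]
[378.2815703  469.98280081]
turn -0.001  shift x 0.0018 y 0.1389 z -0.0003 | now [0.6034 0.1179 0.1489] yaw 103.2 w 0.157 t 43.58 F [ 0.5 -0.2 -0.3]
```

View pics/w18.png

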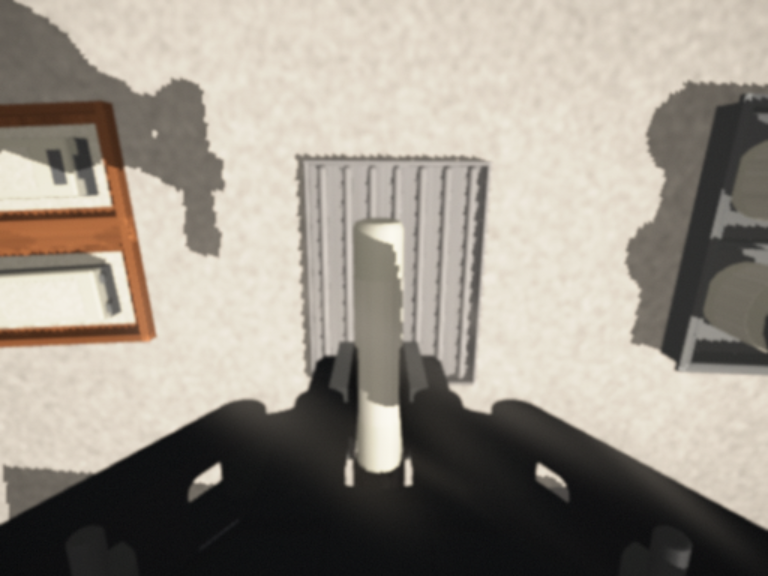

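```bash
python3 - <<'E'
from h import *
import pickle
d,st=pickle.load(open("w18.pkl","rb"))
c=d["color"][95:262,190:335,::-1]
cv2.imwrite("pics/w18c.png",cv2.resize(c,None,fx=3.5,fy=3.5,interpolation=cv2.INTER_CUBIC))
T=cast(d,np.array([(302,157),(488,160),(472,382)])/1.5,.008,st)[:,:2]
print(T,np.linalg.norm(T[1]-T[0]),np.linalg.norm(T[2]-T[1]),(T[0]+T[2])/2)
v=T[1]-T[0];print(np.degrees(np.arctan2(v[1],v[0]))-90); v=T[2]-T[1];print(np.degrees(np.arctan2(v[1],v[0])))
E
```

```text
[[0.54045362 0.0547803 ]
 [0.51570663 0.16842095]
 [0.66454147 0.20184534]] 0.11630395783718335 0.1525417909393794 [0.60249754 0.12831282]
12.285230475049175
12.657134308325967
```

View pics/w18c.png

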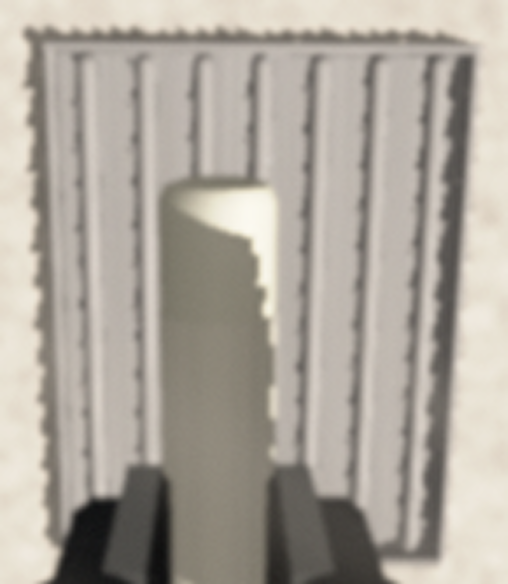

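```bash
python3 - <<'E'
from h import *
import pickle
d,st=pickle.load(open("w18.pkl","rb"))
N=lambda p:(np.array(p,float)+.5)/3.5-.5+[190,95]
M=Ro.from_rotvec(st["tcp_rot"]).as_matrix()
f=lambda W:((W-st["tool_pos"])@M)
top=f(cast(d,N([(x,70) for x in(87,146,204,261,320,379,437)]),.005,st))
bot=f(cast(d,N([(100,460),(357,480),(411,500)]),.005,st))
print(top.round(4)[:,[0,2]]);print(bot.round(4)[:,[0,2]])
E
```

```text
[[-0.0355  0.0666]
 [-0.0194  0.0666]
 [-0.0036  0.0666]
 [ 0.0119  0.0666]
 [ 0.0281  0.0666]
 [ 0.0442  0.0665]
 [ 0.06    0.0665]]
[[-0.0356 -0.047 ]
 [ 0.0423 -0.0537]
 [ 0.059  -0.0603]]
```

The ribs cast at 16 mm spacing. The valley at y = −8 mm lies 3.5 mm along the tool's +x, with about 0.6° of yaw to correct.

{"api": "arm_command", "payload": {
  "deltas": [
    [0.0035, 0, 0, 0.01],
    [0, 0.02, 0, 0],
    [0, 0.03, 0, 0],
    [0, 0.03, 0, 0],
    [0, 0.02, 0, 0],
    [0, 0.015, 0, 0],
    [0, 0.009, 0, 0],
    [0, 0.005, 0, 0],
    [0, 0.002, 0, 0],
    [0, 0, 0, 0],
    [0, 0, 0, 0]
  ]
}}

```text
time: 44.95
tool_pos: [0.6033, 0.1224, 0.0187]
tcp_rot: [-1.097, -1.372, 1.37]
wrist_force: [-0.3, -0.3, 0.4]
width: 0.155
```

```bash
python3 - <<'E'
from h import *
d,st=grab("wrist")
go(.6025,.12,.01,102.6)
c=d["color"][95:262,170:335,::-1]
cv2.imwrite("pics/w19.png",cv2.resize(c,None,fx=3.5,fy=3.5,interpolation=cv2.INTER_CUBIC))
E
```

```text
turn 0.002  shift x -0.0022 y 0.0086 z 0.0013 | now [0.6033 0.1224 0.0186] yaw 102.7 w 0.155 t 45.00 F [-0.7 -0.7 -0.4]
```

View pics/w19.png

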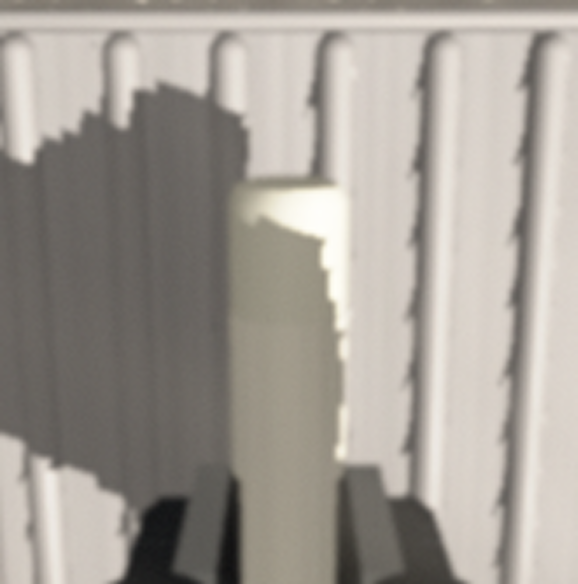

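The tube end, centred at column 289, lies within about 1 mm of the valley (283) between the ribs at 232 and 334. Lowering gently.

{"api": "arm_command", "payload": {
  "deltas": [
    [-0.0008, 0.004, 0, 0],
    [0, 0.003, 0, 0],
    [0, 0.002, 0, 0],
    [0, 0.001, 0, 0],
    [0, 0, 0, 0],
    [0, 0, 0, 0]
  ]
}}

```text
time: 45.75
tool_pos: [0.6031, 0.1215, 0.0081]
tcp_rot: [-1.096, -1.371, 1.371]
wrist_force: [0.0, -0.7, -0.3]
width: 0.158
```

{"api": "arm_command", "payload": {
  "deltas": [
    [0, 0.001, 0, 0],
    [0, 0.0005, 0, 0],
    [0, 0, 0, 0],
    [0, 0, 0, 0]
  ]
}}

```text
time: 46.25
tool_pos: [0.603, 0.1215, 0.0065]
tcp_rot: [-1.096, -1.371, 1.371]
wrist_force: [-0.3, -0.1, -0.9]
width: 0.154
```

{"api": "arm_command", "payload": {
  "deltas": [
    [0, 0.0005, 0, 0],
    [0, 0.0005, 0, 0],
    [0, 0, 0, 0],
    [0, 0, 0, 0]
  ]
}}

```text
time: 46.75
tool_pos: [0.603, 0.1215, 0.0056]
tcp_rot: [-1.096, -1.371, 1.371]
wrist_force: [-0.7, -0.3, 0.2]
width: 0.157
```

{"api": "arm_command", "payload": {
  "deltas": [
    [0, 0.0005, 0, 0],
    [0, 0.0002, 0, 0],
    [0, 0, 0, 0],
    [0, 0, 0, 0]
  ]
}}

```text
time: 47.25
tool_pos: [0.6031, 0.1215, 0.0055]
tcp_rot: [-1.096, -1.371, 1.371]
wrist_force: [-2.3, -0.4, 5.3]
width: 0.157
```

Contact at 5 N: the tube is seated. I'll open a little and back off.

{"api": "arm_command", "payload": {
  "deltas": [
    [0, 0, 0, 0],
    [0, 0, 0, 0],
    [0, 0, 0, 0]
  ],
  "fingers": 0.032
}}

```text
time: 47.62
tool_pos: [0.6029, 0.1215, 0.0045]
tcp_rot: [-1.096, -1.371, 1.371]
wrist_force: [-0.0, 0.6, -0.3]
width: 0.374
```

{"api": "arm_command", "payload": {
  "deltas": [
    [0, -0.005, 0, 0],
    [0, -0.015, 0, 0],
    [0, -0.03, 0, 0],
    [0, -0.04, 0, 0],
    [0, -0.05, 0, 0],
    [0, 0, 0, 0],
    [0, 0, 0, 0]
  ]
}}

```text
time: 48.5
tool_pos: [0.6032, 0.1215, 0.1458]
tcp_rot: [-1.097, -1.372, 1.37]
wrist_force: [-0.1, 0.3, -0.5]
width: 0.371
```

```bash
python3 - <<'E'
from h import *
d,st=grab("wrist")
cv2.imwrite("pics/w20.png",cv2.resize(d["color"][:,:,::-1],(768,576)))
d,st=grab("scene")
cv2.imwrite("pics/s20.png",cv2.resize(d["color"][80:330,60:440,::-1],None,fx=2,fy=2,interpolation=cv2.INTER_CUBIC))
print(sensors.read_state())
E
```

```text
{'time': 48.6, 'q': array([ 1.58348549e-01,  2.19425860e-01,  1.82654014e+00,  3.68000945e-05,
        1.09809736e+00, -1.63467821e+00]), 'joint_vel': array([-1.34383507e-03,  1.40922611e-02,  7.96375000e-03, -8.70289119e-05,
       -2.00900170e-03, -3.37336206e-04]), 'joint_torque': array([ 3.35043747e-03, -4.75668418e+01, -3.50351894e+01,  1.74125103e-05,
       -2.72939494e-02, -3.37534493e-05]), 'tool_pos': array([0.60181802, 0.12132859, 0.14354927]), 'tcp_rot': array([-1.09400774, -1.36903831,  1.37220637]), 'wrist_force': array([ 0.28960734,  0.21944817, -0.45148967]), 'torque': array([0.02377443, 0.00298708, 0.00237124]), 'width': 0.3722617095394608}
```

View pics/w20.png

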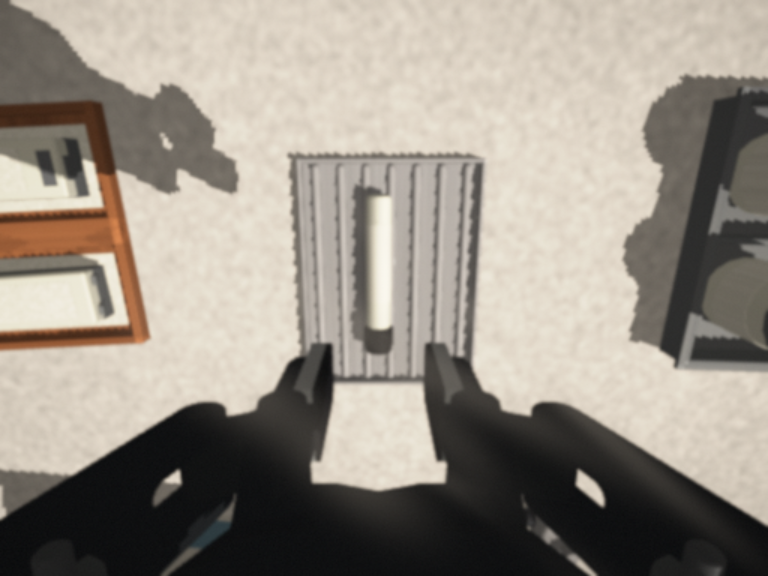

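View pics/s20.png

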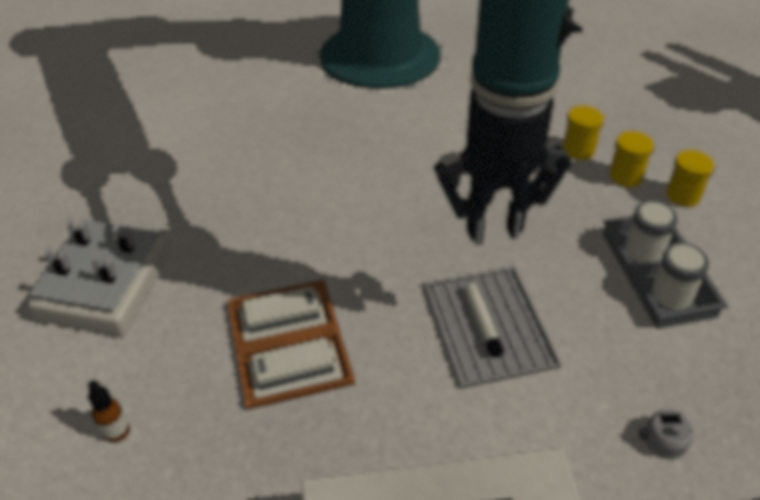

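The tube lies along the ribs at (379,270), in the valley between ribs 366 and 391. Both cups stand in the carrier, both mailers are in the tray, and the oil bottle is standing. The gripper is clear, so I'm handing in.

```bash
python3 -c "
from workcell import job; print(job.finish_job())"
```

```text
the job is handed in; nothing more can be done
None
```

I put everything away in the order asked and handed the job in at about 49 s of the 128 s allowed.

- **Cups:** both white cups stand upright in the carrier, one to a bay. Each was lowered until it touched the floor at about 5–6 N before release.
- **Mailers:** both lie flat and label up in the slide tray, one to a recess. The first measured inside its recess; the second I checked by eye in the picture.
- **Tube:** it was pulled up out of the clips, turned, and laid along the ribs. It sits in a valley next to the tray's middle rib, with 5 N at touch-down.

**Last checks:** the final wrist and scene pictures show all five items in place, the oil bottle standing and the gripper well clear. The three yellow cups in the final picture stand undisturbed; the fourth was hidden behind the arm, so I did not confirm it by eye. No check failed. The first camera estimates of the slide tray and the carrier were 3–5 mm off. I corrected the tray from the wrist view before placing; the carrier error was within the bay's margin.

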